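# Turn the cigar-box lids and pull the reject

### The job

The three varnished cigar-box lids on the felt rack must all be turned over, so that they lie flat on the rack with their bare inner faces up; their front edges stick out so that you can tip them over from underneath. One lid turns out to have a red reject dot on its inner face: once it has been turned over on the rack, take it off and lay it flat in the grey reject tray with the dot still up, lowering it rather than dropping it. Leave the other two turned lids on the rack, do not drop any lid, and leave the glue pot, green cup and gauge strip where they are.

Things in the scene. Friction and masses are not known exactly. Their poses are not given: they have to be found in the camera images.
- rack: fixed wooden rack, green felt top 60 mm above its origin (centre of its footprint). Plank 170 (x) by 400 (y) by 18 mm; x points away from the robot, front edge at x = -85 mm. A fence along the back, inner side at x = +73 mm, rises 12 mm above the felt. Feet 22 mm wide at y = +/-165 mm, 40 mm behind the front edge; open below the front. Lid stations near y = -131, 0, +131 mm
- lid_a: one of three like cedar lids, 66 (x) by 112 (y) by 8 mm, 30 to 56 g. Outer face (+z): dark varnish, brass lines. Inner face (-z): bare pale cedar; on exactly one lid (not told which) it has a red dot, 28 mm across, in its middle. Origin: centre of the inner face; z points to the outer face, up at the start. It lies square on the rack, its -x edge 21 to 27 mm out beyond the plank's front edge, air below
- lid_b: one of three like cedar lids, 66 (x) by 112 (y) by 8 mm, 30 to 56 g. Outer face (+z): dark varnish, brass lines. Inner face (-z): bare pale cedar; on exactly one lid (not told which) it has a red dot, 28 mm across, in its middle. Origin: centre of the inner face; z points to the outer face, up at the start. It lies square on the rack, its -x edge 21 to 27 mm out beyond the plank's front edge, air below
- lid_c: one of three like cedar lids, 66 (x) by 112 (y) by 8 mm, 30 to 56 g. Outer face (+z): dark varnish, brass lines. Inner face (-z): bare pale cedar; on exactly one lid (not told which) it has a red dot, 28 mm across, in its middle. Origin: centre of the inner face; z points to the outer face, up at the start. It lies square on the rack, its -x edge 21 to 27 mm out beyond the plank's front edge, air below
- reject_tray: fixed open grey plastic tray, 160 mm (x) by 180 mm (y) by 32 mm high outside, walls and floor 4 mm (inside 152 by 172 mm); origin at the centre of its underside on the bench. It may stand on either side of the rack
- cigar_box: fixed open cedar box of cigars, 160 by 180 by 45 mm; origin at the centre of its underside. Bystander, on the side of the rack away from the tray
- glue_pot: amber glass jar with a white cap, 52 mm across, 65 mm high, loose; origin at the centre of its underside. Bystander
- ring_gauge: loose wooden ring-gauge strip with holes, 45 (x) by 160 (y) by 8 mm; origin at the centre of its underside. Bystander
- tool_cup: loose empty green cup, 72 mm across, 75 mm high; origin at the centre of its underside. Bystander
Things that resemble listed ones, but are neither listed nor needed, are in the scene too. What is shaped like the lid_b but pink is not meant.

How it is judged:
By the outcome, as a careful person would: the job done as asked, in the order asked, and still so for the second after the job is handed in, with the robot touching nothing.
It also fails if it takes over 70 s, if anything falls off the work surface, if the arm or the gripper's body presses on something with over 40 N, if the wrist force passes 120 N, or if a joint passes its speed limit or range.

### The arm

A 7-joint arm with a two-finger parallel gripper is mounted at the origin on the work surface. World frame = base frame: x ahead of the robot, y to its left, z up, the work surface at z = 0. Lengths are in m, angles in degrees, forces in N, time in s.
With the tool pointing down it reaches from about 0.425 to 0.925 m from the base axis. Payload 6.8 kg.
Tool frame: the origin (TCP) lies midway between the tips of the shut fingers; the grasp point (between the pads) lies 19 mm behind it; z points along the fingers, y is the line along which they close (so a half turn about z gives the same grasp; the last joint's range is limited). The gripper opens to 85 mm and grips with 20 to 120 N. Pads are 22 mm wide; open, the fingers measure 114 mm over their backs; the gripper's body (76 mm by 85 mm) begins 54 mm behind the grasp point. The pads swing forward as they close: fully open they stand 13 mm farther back than shut.
Start: joints at [64.624, 27.33, 1.283, 89.118, -0.659, 63.558, -4.761], TCP at [0.222, -0.638, 0.231] pointing down, gripper open.
Joint ranges: [-169.35, 169.35], [-19.33, 120.38], [-80.79, 83.38], [13.8, 139.57], [-78.32, 258.32], [9.67, 109.79], [-169.56, 169.56]. Speed limits (degrees/s): [136.94, 136.94, 180, 180, 180, 180, 180].

### API

Orientations are given as a 3x3 rotation matrix whose columns are the frame's x, y, z axes.
In Python, from cell import get_state, optics, job gives the robot as it stands.
- The arm moves only by the tool play_rows, never from a script. Its argument "deltas" is one flat list of numbers, 7 for each row, row after row: the closure in counts, from 0 (fully open) to 255 (shut), then the shift along the tool's x, y, z in cm, then the turn, a rotation vector about the tool's x, y, z in rad. A call has 1 to 5 rows; each row shifts and turns the commanded pose from where the row before left it, along the tool's axes as they then stand; what a row does not reach is not made up. A row lasts 1/12 s, in which the tool goes at most 41.7 mm and 7.16 degrees, less where a joint would pass 70% of its speed; a pose out of reach is approached as far as the arm can. A call with a gripper value outside its range is refused whole. The fingers move at their own pace and stop on an object; "grip_force" is the grip in N (left out, the last holds). Time passes only in rows, so rows that do not move let the fingers close. It gives the time, the measured TCP pose, the force, the opening and the grip force at its end, in the units of the state.
- get_state(): the state, without advancing time (a new reading comes with each control period).
- optics.get_image(name): name is "scene" or "top" or "wrist"; returns the picture (480x640x3 uint8, red, green, blue); there is no depth.
- optics.calibration(name): a dict with "intrinsics" (3x3 intrinsics, pixels), "extrinsics" (4x4, takes a point from world to camera coordinates); the wrist camera has in their place "tool_from_camera" (4x4, takes a point from camera to tool coordinates, whose origin is the TCP and whose axes are the flange's). Camera axes: x right, y down, z forward; pixel columns grow to the right and rows downward; lengths in m; the calibration is good to about 2 mm. A picture is of the moment at which its call begins: read the wrist's pose just before it. calibration takes no time and is no camera call.
- job.sign_off(): hands the job in; it is judged then, once.
The state is a dict: "time_s": time; "joint_positions": joint angles; "qvel": joint speeds; "joint_efforts": joint torques, N m; "tcp_pos": TCP position; "ee_rot": TCP orientation; "force": force on the tool from outside, world axes, zero at the start; "ft_torque": the same for the moment, N m; "finger_gap": finger opening in m; "gripper_force": force on a finger pad.
Only numpy, scipy, OpenCV 4.12 (cv2) and the standard library are available. Lean on these libraries where they do the work, as an engineer would, in place of code of your own. Each camera call takes 0.05 s, during which the arm holds its last target. There are 200 camera calls.

## Working session

There is one attempt and no reset: what is moved stays moved. The work goes in short steps, Python scripts to look and compute and a tool call to move; the robot and the scene stay as the last step left them, time stands still between calls to the robot, and variables do not carry over. Pictures are saved under pics/ and viewed, at most 10 in all, crops included, and the job is handed in when it is done.

Besides the shell and the picture viewer there is one more tool, called after "Emit:" by a JSON object that holds its "api" and its "payload". play_rows: Moves the arm, as the interface text tells. Its arguments: {"type":"object","properties":{"deltas":{"type":"array"},"grip_force":{"type":"number"}},"required":["deltas"]}

```bash
mkdir -p pics; ls; python3 - <<'E'
from cell import get_state, optics, job
import cv2,numpy as np
np.set_printoptions(precision=4,suppress=True)
s=get_state();print(s)
for n in("scene","top"):
    cv2.imwrite(f"pics/{n}0.png",optics.get_image(n)[...,::-1]);c=optics.calibration(n);print(n,c)
print(optics.calibration("wrist"))
E
```

```text
pics
{'time_s': 0.0, 'joint_positions': array([64.624 , 27.3766,  1.2799, 89.177 , -0.6579, 63.5583, -4.7615]), 'qvel': array([ 0.0035, -0.087 ,  0.0734, -0.0812,  0.1452, -0.0237,  0.0051]), 'joint_efforts': array([ -0.0009, -59.6448,   1.6079, -28.1191,   0.0126,   0.0094,
        -0.    ]), 'tcp_pos': array([ 0.2216, -0.637 ,  0.2303]), 'ee_rot': array([[ 0.9445,  0.3286, -0.0007],
       [ 0.3286, -0.9445,  0.0017],
       [-0.0002, -0.0018, -1.    ]]), 'force': array([-0.5776, -0.2232, -0.6108]), 'ft_torque': array([-0.0198,  0.0127,  0.0053]), 'gripper_force': 0.0, 'finger_gap': 0.08563454507217448}
scene {'intrinsics': array([[622.2332,   0.    , 329.2027],
       [  0.    , 622.2332, 232.7044],
       [  0.    ,   0.    ,   1.    ]]), 'extrinsics': array([[-0.5492,  0.8356,  0.0118,  0.2927],
       [ 0.5912,  0.3985, -0.7012, -0.2544],
       [-0.5906, -0.3781, -0.7129,  1.8679],
       [ 0.    ,  0.    ,  0.    ,  1.    ]])}
top {'intrinsics': array([[478.0198,   0.    , 315.56  ],
       [  0.    , 478.0198, 223.1691],
       [  0.    ,   0.    ,   1.    ]]), 'extrinsics': array([[-0.0288, -0.9995, -0.0121,  0.0158],
       [-0.9972,  0.0296, -0.0685,  0.5224],
       [ 0.0688,  0.01  , -0.9976,  1.2149],
       [ 0.    ,  0.    ,  0.    ,  1.    ]])}
{'intrinsics': array([[406.4896,   0.    , 317.791 ],
       [  0.    , 406.4896, 237.5289],
       [  0.    ,   0.    ,   1.    ]]), 'tool_from_camera': array([[ 0.0009, -0.9507, -0.3102,  0.079 ],
       [ 1.    ,  0.001 , -0.0002, -0.0005],
       [ 0.0005, -0.3102,  0.9507, -0.1428],
       [ 0.    ,  0.    ,  0.    ,  1.    ]])}
```

View pics/top0.png

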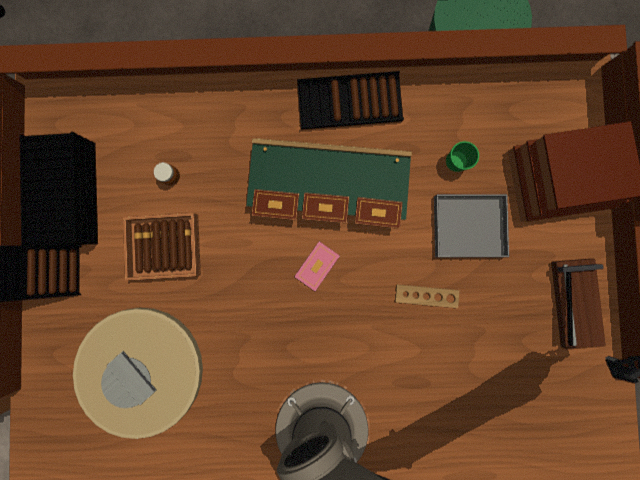

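View pics/scene0.png

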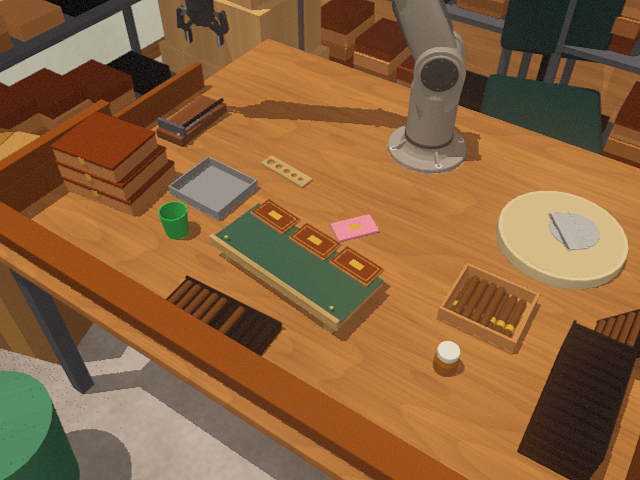

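The top view shows the rack at about (330,180). The varnished lids are at (275,205), (326,208) and (379,213), and all three match the description. The lid-shaped thing at (317,266) is pink and lies on the bench, so it isn't one of them. The tray is at (472,227), the strip at (427,297), the cup at (462,156), the pot at (164,173) and the cigar box at (160,247).

```bash
cat > h.py <<'E'
import cv2,numpy as np
from cell import get_state, optics, job
np.set_printoptions(precision=4,suppress=True)
def ray(n,uv,z):
    c=optics.calibration(n);K,E=c["intrinsics"],c["extrinsics"];R,t=E[:3,:3],E[:3,3]
    o=-R.T@t;d=R.T@np.linalg.inv(K)@np.array([*uv,1.]);return o+d*(z-o[2])/d[2]
def proj(n,p):
    c=optics.calibration(n);q=c["extrinsics"][:3,:3]@p+c["extrinsics"][:3,3];q=c["intrinsics"]@q;return q[:2]/q[2]
def cam_wrist(s):
    T=np.eye(4);T[:3,:3]=s["ee_rot"];T[:3,3]=s["tcp_pos"];return T@optics.calibration("wrist")["tool_from_camera"]
E
python3 - <<'E'
from h import *
for n in("top","scene"):
    im=cv2.imread(f"pics/{n}0.png");hsv=cv2.cvtColor(im,cv2.COLOR_BGR2HSV)
    wins={"top":[(275,205),(326,208),(379,213)],"scene":[(275,215),(316,240),(356,265)]}[n]
    for (u,v) in wins:
        w=hsv[v-8:v+9,u-14:u+15];m=((w[...,0]>15)&(w[...,0]<35)&(w[...,1]>90)&(w[...,2]>130)).astype(np.uint8)
        k,l,st,c=cv2.connectedComponentsWithStats(m);i=1+np.argmax(st[1:,4]);p=c[i]+[u-14,v-8]
        print(n,p,st[i,4],ray(n,p,.068))
    # felt, tray
    for nm,m,z in(("felt",(hsv[...,0]>65)&(hsv[...,0]<95)&(hsv[...,1]>80)&(hsv[...,2]<110),.06),("tray",(hsv[...,1]<60)&(hsv[...,2]>90)&(hsv[...,2]<190),.004)):
        cs,_=cv2.findContours(m.astype(np.uint8),cv2.RETR_EXTERNAL,cv2.CHAIN_APPROX_NONE)
        for c in sorted(cs,key=cv2.contourArea)[-4:]:
            r=cv2.minAreaRect(c)
            if 1000<cv2.contourArea(c)<30000:print(n,nm,[np.round(x,1) for x in r[:2]]);print(np.array([ray(n,b,z)[:2] for b in cv2.boxPoints(r)]))
E
```

```text
top [274.7624 204.3069] 101 [0.5692 0.1    0.068 ]
top [325.0808 207.2424] 99 [ 0.5581 -0.0247  0.068 ]
top [378.396  212.2079] 101 [ 0.5418 -0.1562  0.068 ]
top felt [array([480. ,  14.5]), array([ 29., 102.])]
[[ 1.0849 -0.3074]
 [ 1.0757 -0.5676]
 [ 0.9993 -0.563 ]
 [ 1.0083 -0.304 ]]
top felt [array([328.2, 181.1]), array([159. ,  61.5])]
[[ 0.5704  0.1718]
 [ 0.7255  0.1558]
 [ 0.6788 -0.2417]
 [ 0.5251 -0.2223]]
top tray [array([122.4, 385.1]), array([52.1, 41.6])]
[[0.1379 0.5921]
 [0.2066 0.513 ]
 [0.1074 0.4228]
 [0.0394 0.5017]]
top tray [array([324.7, 412.6]), array([91.7, 57.7])]
[[-0.0055  0.1203]
 [ 0.135   0.0905]
 [ 0.0879 -0.1379]
 [-0.0516 -0.1065]]
top tray [array([472.5, 225. ]), array([62., 71.])]
[[ 0.5906 -0.3185]
 [ 0.585  -0.503 ]
 [ 0.4239 -0.4939]
 [ 0.4292 -0.3111]]
scene [274.8684 214.7105] 76 [ 0.5414 -0.1584  0.068 ]
scene [314.5059 239.6824] 85 [ 0.5576 -0.0272  0.068 ]
scene [356.0215 264.2903] 93 [0.5693 0.0975 0.068 ]
scene felt [array([ 53.9, 458.1]), array([61.5, 89. ])]
[[ 1.3383 -0.1555]
 [ 1.1952 -0.2032]
 [ 1.1873 -0.0694]
 [ 1.326  -0.0345]]
scene tray [array([433.6,  39.6]), array([92.6, 54.8])]
[[-0.7949 -0.5471]
 [-1.0331 -0.4222]
 [-0.432  -0.0491]
 [-0.2548 -0.162 ]]
scene tray [array([212.9, 186.7]), array([78.8, 53.6])]
[[ 0.5837 -0.5055]
 [ 0.3864 -0.5908]
 [ 0.406  -0.3146]
 [ 0.5905 -0.255 ]]
scene tray [array([68.1, 59.9]), array([ 41. , 140.5])]
[[ 0.4637 -1.4048]
 [-0.1091 -1.4058]
 [ 0.0549 -1.1378]
 [ 0.5665 -1.1711]]
scene tray [array([142.2, 437.2]), array([334.6, 138.2])]
[[ 1.2801 -0.3905]
 [ 0.9979 -0.5103]
 [ 0.9992  0.2858]
 [ 1.2301  0.2898]]
```

```bash
cat >> h.py <<'E'
from scipy.spatial.transform import Rotation as Ro
def rot(yaw,th,flip=False):
    """heading yaw, tilt th from straight down (deg); tool y in the heading plane"""
    y,t=np.radians([yaw,th]);h=np.array([np.cos(y),np.sin(y),0]);k=np.array([0,0,1.])
    z=np.sin(t)*h-np.cos(t)*k;Y=np.cos(t)*h+np.sin(t)*k
    if flip:Y=-Y
    return np.c_[np.cross(Y,z),Y,z]
def plan(p0,R0,p1,R1,n,c):
    dr=Ro.from_matrix(R0.T@R1).as_rotvec()/n;R=R0.copy();dp=(p1-p0)/n*100
    for i in range(n):
        print(f"{c},"+",".join(f"{x:.2f}" for x in R.T@dp)+","+",".join(f"{x:.3f}" for x in dr)+("\n" if i%5==4 else ","),end="")
        R=R@Ro.from_rotvec(dr).as_matrix()
    print()
def st():
    s=get_state();R=s["ee_rot"];print(s["time_s"],s["tcp_pos"],"tilt",np.degrees(np.arccos(-R[2,2])),"hd",np.degrees(np.arctan2(R[1,2],R[0,2])),"q",s["joint_positions"],"F",s["force"],"gap",s["finger_gap"],s["gripper_force"]);return s
E
python3 - <<'E'
from h import *
s=st();plan(s["tcp_pos"],s["ee_rot"],np.array([.47,-.015,.2]),rot(-6.5,0),20,0)
E
```

```text
0.1 [ 0.2216 -0.637   0.2304] tilt 0.09153486705368559 hd 114.20428090126958 q [64.6231 27.37    1.2811 89.1716 -0.6578 63.5574 -4.7625] F [-0.4811 -0.0729 -0.4914] gap 0.08543390670453066 0.0
0,2.19,-2.53,0.16,-0.000,-0.000,-0.056,0,2.33,-2.40,0.16,-0.000,-0.000,-0.056,0,2.46,-2.27,0.16,-0.000,-0.000,-0.056,0,2.59,-2.13,0.16,-0.000,-0.000,-0.056,0,2.70,-1.98,0.15,-0.000,-0.000,-0.056
0,2.81,-1.82,0.15,-0.000,-0.000,-0.056,0,2.91,-1.66,0.15,-0.000,-0.000,-0.056,0,3.00,-1.50,0.15,-0.000,-0.000,-0.056,0,3.08,-1.33,0.15,-0.000,-0.000,-0.056,0,3.14,-1.15,0.15,-0.000,-0.000,-0.056
0,3.20,-0.97,0.15,-0.000,-0.000,-0.056,0,3.25,-0.79,0.15,-0.000,-0.000,-0.056,0,3.29,-0.61,0.15,-0.000,-0.000,-0.056,0,3.32,-0.42,0.15,-0.000,-0.000,-0.056,0,3.34,-0.24,0.15,-0.000,-0.000,-0.056
0,3.35,-0.05,0.15,-0.000,-0.000,-0.056,0,3.35,0.14,0.15,-0.000,-0.000,-0.056,0,3.33,0.33,0.15,-0.000,-0.000,-0.056,0,3.31,0.51,0.15,-0.000,-0.000,-0.056,0,3.28,0.70,0.15,-0.000,-0.000,-0.056
```

Emit:
{"api": "play_rows", "payload": {"deltas": [0, 2.2, -2.5, 0.15, 0, 0, -0.056, 0, 2.3, -2.4, 0.15, 0, 0, -0.056, 0, 2.5, -2.3, 0.15, 0, 0, -0.056, 0, 2.6, -2.1, 0.15, 0, 0, -0.056, 0, 2.7, -2.0, 0.15, 0, 0, -0.056]}}

```text
time_s: 0.52
tcp_pos: [0.2843, -0.4802, 0.2233]
ee_rot: [[0.815, 0.579, -0.0], [0.579, -0.815, 0.001], [-0.0, -0.001, -1.0]]
force: [0.2, -0.4, 0.0]
finger_gap: 0.0852
gripper_force: 0.0
```

Emit:
{"api": "play_rows", "payload": {"deltas": [0, 2.8, -1.8, 0.15, 0, 0, -0.056, 0, 2.9, -1.7, 0.15, 0, 0, -0.056, 0, 3.0, -1.5, 0.15, 0, 0, -0.056, 0, 3.1, -1.3, 0.15, 0, 0, -0.056, 0, 3.1, -1.15, 0.15, 0, 0, -0.056]}}

```text
time_s: 0.93
tcp_pos: [0.3462, -0.3251, 0.216]
ee_rot: [[0.624, 0.782, -0.0], [0.782, -0.624, 0.0], [-0.0, -0.0, -1.0]]
force: [1.0, 0.4, -0.8]
finger_gap: 0.0855
gripper_force: 0.0
```

Emit:
{"api": "play_rows", "payload": {"deltas": [0, 3.2, -1.0, 0.15, 0, 0, -0.056, 0, 3.25, -0.8, 0.15, 0, 0, -0.056, 0, 3.3, -0.6, 0.15, 0, 0, -0.056, 0, 3.3, -0.4, 0.15, 0, 0, -0.056, 0, 3.35, -0.25, 0.15, 0, 0, -0.056]}}

```text
time_s: 1.35
tcp_pos: [0.4082, -0.1699, 0.2087]
ee_rot: [[0.384, 0.924, -0.0], [0.924, -0.384, -0.0], [-0.0, -0.0, -1.0]]
force: [-0.3, -0.4, -0.9]
finger_gap: 0.0855
gripper_force: 0.0
```

Emit:
{"api": "play_rows", "payload": {"deltas": [0, 3.35, 0, 0.15, 0, 0, -0.056, 0, 3.35, 0.15, 0.15, 0, 0, -0.056, 0, 3.3, 0.3, 0.15, 0, 0, -0.056, 0, 3.3, 0.5, 0.15, 0, 0, -0.056, 0, 3.3, 0.7, 0.15, 0, 0, -0.056]}}

```text
time_s: 1.77
tcp_pos: [0.4708, -0.0149, 0.2011]
ee_rot: [[0.113, 0.994, -0.0], [0.994, -0.113, -0.0], [-0.0, -0.0, -1.0]]
force: [-0.0, -0.9, -0.5]
finger_gap: 0.0854
gripper_force: 0.0
```

Emit:
{"api": "play_rows", "payload": {"deltas": [0, 0, 0, 0, -0.12, 0, 0, 0, 0, 0, 0, -0.12, 0, 0, 0, 0, 0, 0, -0.12, 0, 0, 0, 0, 0, 0, -0.12, 0, 0, 0, 0, 0, 0, -0.12, 0, 0]}}

```text
time_s: 2.18
tcp_pos: [0.4686, -0.0193, 0.2002]
ee_rot: [[0.119, 0.856, 0.503], [0.993, -0.097, -0.07], [-0.011, 0.508, -0.861]]
force: [-0.3, -1.5, -0.1]
finger_gap: 0.0855
gripper_force: 0.0
```

```bash
python3 -c "
from h import *
s=st();print(s['ee_rot'])"
```

```text
2.1833 [ 0.4686 -0.0193  0.2002] tilt 30.53640938543692 hd -7.95789234494385 q [ 27.1153  -0.353  -38.2255 137.5844  35.1     16.4364 -49.3972] F [-0.2808 -1.5134 -0.0748] gap 0.08553219559455781 0.0
[[ 0.1195  0.8559  0.5032]
 [ 0.9928 -0.0972 -0.0703]
 [-0.0113  0.508  -0.8613]]
```

Emit:
{"api": "play_rows", "payload": {"deltas": [0, 0.4, 4.0, -0.5, 0, 0, 0, 0, 0.4, 4.0, -0.5, 0, 0, 0, 0, 0.4, 4.0, -0.5, 0, 0, 0, 0, 0.4, 4.0, -0.5, 0, 0, 0, 0, 0, 0, 0, -0.1, 0, 0]}}

```text
time_s: 2.6
tcp_pos: [0.6157, -0.0201, 0.3142]
ee_rot: [[0.127, 0.789, 0.602], [0.992, -0.099, -0.081], [-0.004, 0.607, -0.795]]
force: [3.4, -0.9, 4.2]
finger_gap: 0.0853
gripper_force: 0.0
```

```bash
python3 -c "
from h import *
s=st()"
```

```text
2.6 [ 0.6157 -0.0201  0.3142] tilt 37.374476452853145 hd -7.632301515174821 q [ 26.0168   4.1825 -36.3797 118.9125  31.8372  24.7684 -41.9291] F [ 3.3782 -0.921   4.1608] gap 0.08529240092797143 0.0
```

Emit:
{"api": "play_rows", "payload": {"deltas": [0, 0, 0, 0, -0.12, 0, 0, 0, 0, 0, 0, -0.12, 0, 0, 0, 0, 0, 0, -0.12, 0, 0, 0, 0, 0, 0, -0.12, 0, 0, 0, 0, 0, 0, 0, 0, 0]}}

```text
time_s: 3.02
tcp_pos: [0.6024, -0.0373, 0.2992]
ee_rot: [[0.164, 0.684, 0.711], [0.985, -0.079, -0.152], [-0.048, 0.725, -0.687]]
force: [-0.1, -0.5, -0.5]
finger_gap: 0.0854
gripper_force: 0.0
```

```bash
python3 -c "
from h import *
s=st();print(s['ee_rot'])"
```

```text
3.0167 [ 0.6024 -0.0373  0.2992] tilt 46.63615305572796 hd -12.036158964013074 q [ 21.309    2.4701 -32.9746 128.0109  73.4975  18.7364 -84.6454] F [-0.1051 -0.492  -0.5077] gap 0.08538394258609072 0.0
[[ 0.1641  0.6838  0.711 ]
 [ 0.9853 -0.0788 -0.1516]
 [-0.0476  0.7254 -0.6866]]
```

Emit:
{"api": "play_rows", "payload": {"deltas": [0, 0, 0, 0, -0.08, 0, 0, 0, 0, 0, 0, -0.08, 0, 0, 0, 0, 0, 0, -0.08, 0, 0, 0, 0, 0, 0, -0.08, 0, 0, 0, 0, 0, 0, -0.08, 0, 0]}}

```text
time_s: 3.43
tcp_pos: [0.6028, -0.0465, 0.2993]
ee_rot: [[0.187, 0.497, 0.848], [0.98, -0.036, -0.195], [-0.066, 0.867, -0.494]]
force: [1.0, -1.1, -0.1]
finger_gap: 0.0855
gripper_force: 0.0
```

```bash
python3 -c "
from h import *
s=st();print(s['ee_rot'])"
```

```text
3.4333 [ 0.6028 -0.0465  0.2993] tilt 60.42835009470223 hd -12.93958524780189 q [  20.2216    4.7855  -34.7603  136.7155  125.0418   31.1134 -136.744 ] F [ 1.0171 -1.1123 -0.1299] gap 0.08548261829271137 0.0
[[ 0.1865  0.4967  0.8477]
 [ 0.9802 -0.0357 -0.1948]
 [-0.0665  0.8672 -0.4935]]
```

Emit:
{"api": "play_rows", "payload": {"deltas": [0, 0, 0, 0, -0.08, 0, 0, 0, 0, 0, 0, -0.08, 0, 0, 0, 0, 0, 0, -0.08, 0, 0, 0, 0, 0, 0, 0, 0, 0, 0, 0, 0, 0, 0, 0, 0]}}

```text
time_s: 3.85
tcp_pos: [0.6069, -0.0387, 0.2619]
ee_rot: [[0.155, 0.446, 0.881], [0.981, 0.037, -0.192], [-0.118, 0.894, -0.432]]
force: [-0.3, -0.7, -0.6]
finger_gap: 0.0855
gripper_force: 0.0
```

```bash
python3 -c "
from h import *
s=st();print(s['ee_rot'])"
```

```text
3.85 [ 0.6069 -0.0387  0.2619] tilt 64.40772043433338 hd -12.262517857752087 q [  36.6654   17.5065  -56.6431  139.3713  132.4283   49.0977 -136.0992] F [-0.2593 -0.7054 -0.6039] gap 0.08554650380367881 0.0
[[ 0.1555  0.4462  0.8813]
 [ 0.9808  0.0366 -0.1916]
 [-0.1177  0.8942 -0.432 ]]
```

```bash
python3 -c "
from h import *
s=st();A=np.array([.505,.106,.18]);plan(s['tcp_pos'],s['ee_rot'],A,rot(-6.5,52),10,130)"
```

```text
3.85 [ 0.6069 -0.0387  0.2619] tilt 64.40772043433338 hd -12.262517857752087 q [  36.6654   17.5065  -56.6431  139.3713  132.4283   49.0977 -136.0992] F [-0.2593 -0.7054 -0.6039] gap 0.08554650380367881 0.0
130,1.36,-1.13,-0.82,0.021,0.010,0.008,130,1.36,-1.16,-0.78,0.021,0.010,0.008,130,1.35,-1.19,-0.75,0.021,0.010,0.008,130,1.35,-1.21,-0.71,0.021,0.010,0.008,130,1.35,-1.24,-0.67,0.021,0.010,0.008
130,1.35,-1.26,-0.63,0.021,0.010,0.008,130,1.34,-1.29,-0.59,0.021,0.010,0.008,130,1.34,-1.31,-0.55,0.021,0.010,0.008,130,1.33,-1.33,-0.51,0.021,0.010,0.008,130,1.33,-1.35,-0.46,0.021,0.010,0.008
```

Emit:
{"api": "play_rows", "payload": {"deltas": [130, 1.36, -1.15, -0.8, 0.021, 0.01, 0.008, 130, 1.36, -1.15, -0.8, 0.021, 0.01, 0.008, 130, 1.35, -1.2, -0.75, 0.021, 0.01, 0.008, 130, 1.35, -1.2, -0.7, 0.021, 0.01, 0.008, 130, 1.35, -1.25, -0.65, 0.021, 0.01, 0.008]}}

```text
time_s: 4.27
tcp_pos: [0.5787, 0.0296, 0.2254]
ee_rot: [[0.134, 0.532, 0.836], [0.988, -0.004, -0.155], [-0.08, 0.847, -0.526]]
force: [0.1, 0.8, 0.5]
finger_gap: 0.042
gripper_force: 0.0
```

Emit:
{"api": "play_rows", "payload": {"deltas": [130, 1.35, -1.25, -0.65, 0.021, 0.01, 0.008, 130, 1.35, -1.3, -0.6, 0.021, 0.01, 0.008, 130, 1.35, -1.3, -0.55, 0.021, 0.01, 0.008, 130, 1.35, -1.35, -0.5, 0.021, 0.01, 0.008, 130, 1.35, -1.35, -0.45, 0.021, 0.01, 0.008]}}

```text
time_s: 4.68
tcp_pos: [0.5392, 0.1072, 0.1887]
ee_rot: [[0.118, 0.616, 0.779], [0.993, -0.055, -0.107], [-0.024, 0.786, -0.618]]
force: [-0.1, 0.5, -0.8]
finger_gap: 0.042
gripper_force: 0.0
```

```bash
python3 -c "
from h import *
s=st();print(s['ee_rot']);B=np.array([.503,.106,.082]);plan(s['tcp_pos'],s['ee_rot'],B,rot(-6.5,55),5,130);plan(B,rot(-6.5,55),np.array([.52,.1046,.063]),rot(-6.5,70),5,130)"
```

```text
4.6833 [0.5392 0.1072 0.1887] tilt 51.85501227429316 hd -7.842658903385928 q [  30.583    34.4876  -80.1335  139.4234  108.0235   67.9646 -127.1436] F [-0.0928  0.4773 -0.7573] gap 0.04198763502251242 0.0
[[ 0.118   0.6157  0.7791]
 [ 0.9927 -0.0545 -0.1073]
 [-0.0236  0.7861 -0.6177]]
130,-0.06,-2.12,0.76,-0.011,0.004,0.003,130,-0.07,-2.13,0.73,-0.011,0.004,0.003,130,-0.08,-2.14,0.71,-0.011,0.004,0.003,130,-0.09,-2.15,0.68,-0.011,0.004,0.003,130,-0.10,-2.15,0.66,-0.011,0.004,0.003

130,0.01,-0.12,0.50,-0.052,-0.000,-0.000,130,0.01,-0.14,0.49,-0.052,-0.000,-0.000,130,0.01,-0.17,0.48,-0.052,-0.000,-0.000,130,0.01,-0.19,0.47,-0.052,-0.000,-0.000,130,0.01,-0.22,0.46,-0.052,-0.000,-0.000
```

```bash
python3 -c "
from h import *
s=get_state();A=np.array([.50,.21,.17]);B=np.array([.50,.21,.085]);plan(s['tcp_pos'],s['ee_rot'],A,rot(-6.5,52),5,130);plan(A,rot(-6.5,52),B,rot(-6.5,58),5,130)"
```

```text
130,1.96,-0.89,-0.60,-0.001,0.004,0.003,130,1.96,-0.90,-0.59,-0.001,0.004,0.003,130,1.96,-0.90,-0.59,-0.001,0.004,0.003,130,1.96,-0.91,-0.58,-0.001,0.004,0.003,130,1.96,-0.91,-0.57,-0.001,0.004,0.003

130,0.00,-1.34,1.05,-0.021,0.000,0.000,130,0.00,-1.36,1.02,-0.021,0.000,0.000,130,0.00,-1.38,0.99,-0.021,0.000,0.000,130,0.00,-1.40,0.96,-0.021,0.000,0.000,130,0.00,-1.42,0.93,-0.021,0.000,0.000
```

Emit:
{"api": "play_rows", "payload": {"deltas": [130, 1.96, -0.9, -0.6, 0, 0.004, 0.003, 130, 1.96, -0.9, -0.6, 0, 0.004, 0.003, 130, 1.96, -0.9, -0.6, 0, 0.004, 0.003, 130, 1.96, -0.9, -0.6, 0, 0.004, 0.003, 130, 1.96, -0.9, -0.6, 0, 0.004, 0.003]}}

```text
time_s: 5.1
tcp_pos: [0.4994, 0.2108, 0.1717]
ee_rot: [[0.111, 0.611, 0.783], [0.994, -0.069, -0.087], [0.001, 0.788, -0.615]]
force: [-0.0, 0.6, 0.4]
finger_gap: 0.0417
gripper_force: 0.0
```

```bash
python3 -c "
from h import *
s=st();B=np.array([.50,.21,.085]);plan(s['tcp_pos'],s['ee_rot'],B,rot(-6.5,58),5,130)"
```

```text
5.1 [0.4994 0.2108 0.1717] tilt 52.02088189825188 hd -6.3562621136062765 q [   9.1724   39.3795  -77.1708  137.3397  102.1039   80.8875 -136.7587] F [-0.0472  0.5954  0.4339] gap 0.04169383596422244 0.0
130,-0.02,-1.36,1.08,-0.021,-0.000,0.000,130,-0.01,-1.38,1.05,-0.021,-0.000,0.000,130,-0.01,-1.40,1.02,-0.021,-0.000,0.000,130,-0.01,-1.42,0.99,-0.021,-0.000,0.000,130,-0.01,-1.44,0.96,-0.021,-0.000,0.000
```

Emit:
{"api": "play_rows", "payload": {"deltas": [130, 0, -1.36, 1.08, -0.021, 0, 0, 130, 0, -1.38, 1.05, -0.021, 0, 0, 130, 0, -1.4, 1.0, -0.021, 0, 0, 130, 0, -1.42, 1.0, -0.021, 0, 0, 130, 0, -1.44, 0.96, -0.021, 0, 0]}}

```text
time_s: 5.52
tcp_pos: [0.5028, 0.2139, 0.0866]
ee_rot: [[0.109, 0.528, 0.842], [0.994, -0.054, -0.095], [-0.005, 0.848, -0.531]]
force: [0.7, 0.5, -0.1]
finger_gap: 0.0413
gripper_force: 0.0
```

```bash
python3 -c "
from h import *
s=st();B=np.array([.513,.15,.066]);plan(s['tcp_pos'],s['ee_rot'],B,rot(-6.5,72),5,130);C=np.array([.52,.1046,.066]);plan(B,rot(-6.5,72),C,rot(-6.5,72),5,130)
im=optics.get_image('top');cv2.imwrite('pics/t1.png',im[150:330,200:440,::-1].repeat(3,0).repeat(3,1))"
```

```text
5.5167 [0.5028 0.2139 0.0866] tilt 57.94583782792109 hd -6.453388608575036 q [   3.8599   67.0217  -75.56    139.3885  121.8842  109.0067 -140.1933] F [ 0.6987  0.4647 -0.0783] gap 0.04129001018846363 0.0
130,-1.25,-0.17,0.51,-0.049,-0.000,0.001,130,-1.25,-0.20,0.50,-0.049,-0.000,0.001,130,-1.25,-0.22,0.49,-0.049,-0.000,0.001,130,-1.25,-0.24,0.48,-0.049,-0.000,0.001,130,-1.25,-0.26,0.47,-0.049,-0.000,0.001

130,-0.89,0.07,0.23,0.000,0.000,0.000,130,-0.89,0.07,0.23,0.000,0.000,0.000,130,-0.89,0.07,0.23,0.000,0.000,0.000,130,-0.89,0.07,0.23,0.000,0.000,0.000,130,-0.89,0.07,0.23,0.000,0.000,0.000
```

View pics/t1.png

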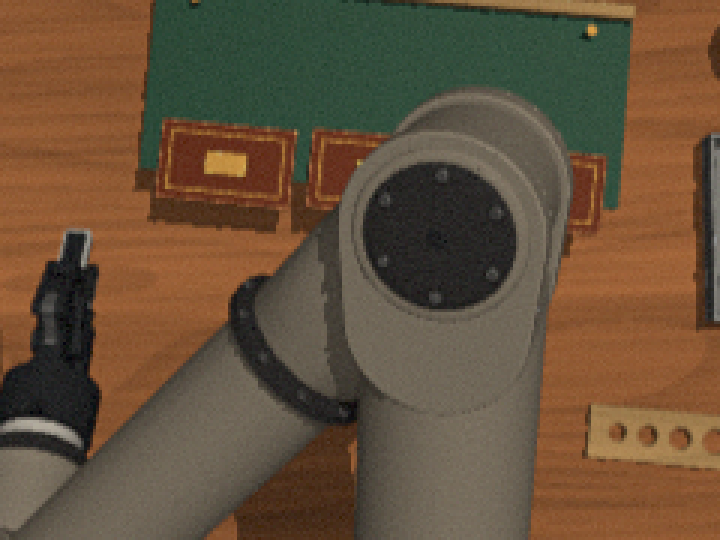

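```bash
cat > fk.py <<'E'
import numpy as np
from scipy.optimize import least_squares
from scipy.spatial.transform import Rotation as Ro
D=[([64.6231,27.37,1.2811,89.1716,-.6578,63.5574,-4.7625],[.2216,-.637,.2304]),
([27.1153,-.353,-38.2255,137.5844,35.1,16.4364,-49.3972],[.4686,-.0193,.2002]),
([26.0168,4.1825,-36.3797,118.9125,31.8372,24.7684,-41.9291],[.6157,-.0201,.3142]),
([21.309,2.4701,-32.9746,128.0109,73.4975,18.7364,-84.6454],[.6024,-.0373,.2992]),
([20.2216,4.7855,-34.7603,136.7155,125.0418,31.1134,-136.744],[.6028,-.0465,.2993]),
([36.6654,17.5065,-56.6431,139.3713,132.4283,49.0977,-136.0992],[.6069,-.0387,.2619]),
([30.583,34.4876,-80.1335,139.4234,108.0235,67.9646,-127.1436],[.5392,.1072,.1887]),
([9.1724,39.3795,-77.1708,137.3397,102.1039,80.8875,-136.7587],[.4994,.2108,.1717]),
([3.8599,67.0217,-75.56,139.3885,121.8842,109.0067,-140.1933],[.5028,.2139,.0866])]
A=['z','y','z','y','z','y','z']
def pts(P,q,full=False):
    o,d,L1,L2,t,a1,a2,b,s1,s2,s3,s4,s5,s6,r=P
    q=np.radians(q);R=Ro.from_euler('z',o+s1*q[0]);p=np.array([0,0,d]);out=[p]
    R=R*Ro.from_euler('y',q[1])*Ro.from_euler('z',s3*q[2]);p=p+R.apply([a1,0,L1]);out.append(p)
    R=R*Ro.from_euler('y',q[3]);p=p+R.apply([a2,0,L2]);out.append(p)
    R=R*Ro.from_euler('z',s5*q[4])*Ro.from_euler('y',q[5]);p=p+R.apply([b,0,t]);out.append(p)
    R=R*Ro.from_euler('z',s6*q[6]+r)
    return p,R,out
R0=np.array([[.9445,.3286,-.0007],[.3286,-.9445,.0017],[-.0002,-.0018,-1]])
R5=np.array([[.1865,.4967,.8477],[.9802,-.0357,-.1948],[-.0665,.8672,-.4935]])
def fit():
    best=None
    for s in np.ndindex(2,2,2,2):
        sg=[(-1)**k for k in s]
        def full(x):return [*x[:8],sg[0],1,sg[1],1,sg[2],sg[3],x[8]]
        def f(x):
            P=full(x);e=[pts(P,q)[0]-p for q,p in D]
            e+=[.3*(pts(P,D[0][0])[1].as_matrix()-R0).ravel(),.3*(pts(P,D[4][0])[1].as_matrix()-R5).ravel()]
            return np.concatenate(e)
        for o in(-2.36,0,2.36):
          for r in(0,1.57,3.14,-1.57):
            z=least_squares(f,[o,.34,.4,.4,.28,0,0,0,r])
            if best is None or z.cost<best[0]:best=(z.cost,full(z.x),f(z.x))
    return best
if __name__=="__main__":
    c,P,e=fit();print(c,np.round(P,4));print(np.round(np.abs(e[:27]).max(),4));np.save("P.npy",P)
E
python3 fk.py
```

```text
0.0010508899697559899 [-8.7300e-02  2.4270e-01  5.5410e-01  4.8150e-01  2.9800e-01 -1.2000e-03
 -1.4000e-02  1.2800e-02 -1.0000e+00  1.0000e+00 -1.0000e+00  1.0000e+00
 -1.0000e+00 -1.0000e+00  1.5056e+00]
0.0135
```

```bash
cat > fk2.py <<'E'
from fk import *
def fk(x,q):
    q=np.radians(q);S='zyzyzyz';sg=[-1,1,-1,1,-1,1,-1];R=Ro.from_euler('z',x[0]);p=np.array([0,0,x[1]]);out=[p]
    off=[(0,x[13],0),(0,x[2],x[3]),(x[4],x[5],x[6]),(x[14],x[15],0),(x[7],x[8],x[9]),(x[10],x[11],0),(0,0,x[12])]
    R=R
    for i in range(7):
        R=R*Ro.from_euler(S[i],sg[i]*q[i])
        if i==2:p=p+R.apply([x[4],x[5],x[6]]);out.append(p)
        elif i==0:p=p+R.apply([0,x[2],0])
        elif i==1:p=p+R.apply([0,x[3],0])
        elif i==3:p=p+R.apply([x[7],x[8],0])
        elif i==4:p=p+R.apply([0,x[9],x[10]]);out.append(p)
        elif i==5:p=p+R.apply([x[11],x[13],x[12]]);out.append(p)
    return p,R*Ro.from_euler('z',x[14]),out
if __name__=="__main__":
    def f(x):
        e=[fk(x,q)[0]-p for q,p in D]
        e+=[.3*(fk(x,D[0][0])[1].as_matrix()-R0).ravel(),.3*(fk(x,D[4][0])[1].as_matrix()-R5).ravel(),.003*x[[2,3,4,5,7,8,9,11,13]]]
        return np.concatenate(e)
    z=least_squares(f,[0,.34,0,0,0,0,.4,0,0,0,.4,0,.28,0,1.57]);x=z.x
    print(z.cost,np.round(x,4),np.round(np.abs(f(x)[:27]).max(),4));np.save("x.npy",x)
E
python3 fk2.py
```

```text
Traceback (most recent call last):
  File "fk2.py", line 20, in <module>
    z=least_squares(f,[0,.34,0,0,0,0,.4,0,0,0,.4,0,.28,0,1.57]);x=z.x
  File "fk2.py", line 17, in f
    e=[fk(x,q)[0]-p for q,p in D]
       ~~^^^^^
  File "fk2.py", line 4, in fk
    off=[(0,x[13],0),(0,x[2],x[3]),(x[4],x[5],x[6]),(x[14],x[15],0),(x[7],x[8],x[9]),(x[10],x[11],0),(0,0,x[12])]
                                                           ~^^^^
IndexError: index 15 is out of bounds for axis 0 with size 15
```

```bash
sed -i '/off=\[/d;/^    R=R$/d' fk2.py; python3 fk2.py
```

```text
1.4703821142521404e-08 [ 0.0000e+00  2.8720e-01 -1.5200e-02 -1.5200e-02  1.0000e-04 -1.5700e-02
  5.4170e-01  1.0000e-04 -1.5700e-02 -2.0000e-04  4.7240e-01 -0.0000e+00
  3.2700e-01 -2.0000e-04  1.5708e+00] 0.0001
```

```bash
cat > ik.py <<'E'
from fk2 import fk
from h import *
x=np.load("x.npy");LO=np.array([-169.35,-19.33,-80.79,13.8,-78.32,9.67,-169.56]);HI=np.array([169.35,120.38,83.38,139.57,258.32,109.79,169.56])
from scipy.optimize import least_squares
def solve(p,R,q0,w=0.,ref=None):
    def f(q):
        a,r,_=fk(x,q);e=[(a-p)*10,(r.inv()*Ro.from_matrix(R)).as_rotvec()]
        if ref is not None:e.append(w*(q-ref)/57.3)
        return np.concatenate(e)
    z=least_squares(f,np.clip(q0,LO+.1,HI-.1),bounds=(LO,HI));a,r,_=fk(x,z.x)
    return z.x,np.linalg.norm(a-p),np.degrees((r.inv()*Ro.from_matrix(R)).magnitude())
YAW=-6.4;hx=np.array([np.cos(np.radians(YAW)),np.sin(np.radians(YAW)),0]);hy=np.array([-hx[1],hx[0],0])
LID={'L':np.array([.5692,.099,.06]),'M':np.array([.5579,-.026,.06]),'R':np.array([.5417,-.157,.06])}
def margin(q):return np.min(np.minimum(q-LO,HI-q))
E
python3 - <<'E'
from ik import *
rng=np.random.default_rng(0)
for l,c in LID.items():
  p=c-19*hx/1000+[0,0,.003]
  for psi in(-45,-38,-30,30,38,45):
    for fl in(0,1):
      R=rot(YAW+psi,82,fl);best=None
      for k in range(12):
        q,e,a=solve(p,R,rng.uniform(LO,HI))
        if e<1e-3 and a<.5:
          q,e,a=solve(p,R,q,.01,(LO+HI)/2)
          m=margin(q)
          if best is None or m>best[0]:best=(m,q,fk(x,q)[2])
      print(l,psi,fl,None if best is None else (round(best[0],1),np.round(best[1]),"elb",best[2][1].round(2),"wr",best[2][2].round(2)))
E
```

```text
L -45 0 (np.float64(0.0), array([ -75.,   64.,   27.,  120.,   63.,   60., -170.]), 'elb', array([0.17, 0.46, 0.53]), 'wr', array([0.35, 0.35, 0.11]))
L -45 1 (np.float64(16.6), array([-42.,  58., -12., 118.,  80.,  93.,   3.]), 'elb', array([0.37, 0.27, 0.57]), 'wr', array([0.35, 0.35, 0.11]))
L -38 0 (np.float64(9.4), array([-103.,   96.,   62.,  126.,    9.,   19., -125.]), 'elb', array([-0.08,  0.54,  0.25]), 'wr', array([0.32, 0.33, 0.11]))
L -38 1 (np.float64(17.1), array([-43.,  57., -12., 122.,  86.,  92.,   0.]), 'elb', array([0.37, 0.28, 0.58]), 'wr', array([0.32, 0.33, 0.11]))
L -30 0 (np.float64(0.0), array([-105.,   97.,   60.,  131.,   37.,   10., -154.]), 'elb', array([-0.1 ,  0.53,  0.23]), 'wr', array([0.29, 0.29, 0.11]))
L -30 1 (np.float64(11.7), array([-43.,  58., -12., 128.,  94.,  92.,  -4.]), 'elb', array([0.37, 0.28, 0.57]), 'wr', array([0.29, 0.29, 0.11]))
L 30 0 None
L 30 1 None
L 38 0 (np.float64(0.0), array([ 82., 120., -77., 139., 169.,  34., -48.]), 'elb', array([ 0.03, -0.46, -0.  ]), 'wr', array([ 0.27, -0.07,  0.11]))
L 38 1 (np.float64(0.0), array([ 
[... 2871 characters left out ...]
 21., 135., 238., 108.,   4.]), 'elb', array([ 0.43, -0.22,  0.53]), 'wr', array([ 0.23, -0.28,  0.11]))
R 38 0 (np.float64(0.0), array([110., 110., -81., 126.,  60.,  20.,  52.]), 'elb', array([-0.2 , -0.46,  0.09]), 'wr', array([ 0.25, -0.32,  0.11]))
R 38 1 (np.float64(3.3), array([ 22.,  64.,  24., 130., 247., 106.,   2.]), 'elb', array([ 0.43, -0.22,  0.53]), 'wr', array([ 0.25, -0.32,  0.11]))
R 45 0 (np.float64(0.0), array([108., 107., -81., 121.,  40.,  26.,  71.]), 'elb', array([-0.19, -0.48,  0.12]), 'wr', array([ 0.27, -0.36,  0.11]))
R 45 1 (np.float64(9.3), array([103.,  93., -71., 121.,  -7.,  19., -67.]), 'elb', array([-0.15, -0.52,  0.25]), 'wr', array([ 0.27, -0.36,  0.11]))
```

```bash
cat > sim.py <<'E'
from ik import *
def path(q,p0,R0,p1,R1,n,verbose=None,pivot=None):
    """min-change IK along a path; returns q, worst pos err mm, worst ang err, min margin"""
    dr=Ro.from_matrix(R1@R0.T).as_rotvec();E=A=0;M=99
    for i in range(1,n+1):
        Ri=Ro.from_rotvec(dr*i/n).as_matrix()@R0
        p=p0+(p1-p0)*i/n if pivot is None else pivot+Ro.from_rotvec(dr*i/n).as_matrix()@(p0-pivot)+(p1-p0)*0
        q,e,a=solve(p,Ri,q,.003,q);E=max(E,e*1e3);A=max(A,a);M=min(M,margin(q))
    if verbose:print(verbose,np.round(q),"err %.1fmm %.1fdeg margin %.1f"%(E,A,M))
    return q
def grasp(l,psi,th,ins,fl):
    c=LID[l];e=c-.033*hx;return e+ins*hx+[0,0,.004],rot(YAW+psi,th,fl)
E
python3 - <<'E'
from sim import *
rng=np.random.default_rng(1)
for l in "LMR":
  for psi in(-45,-55,-65):
   for fl in(0,1):
    p,R=grasp(l,psi,84,.014,fl);p=p+[0,0,.02]
    seeds=[np.array([-42,58,-12,118,80,93,3.]) if fl else np.array([-47,59,5,134,93,79,167.])]
    q,e,a=solve(p,R,seeds[0],.003,seeds[0])
    print(l,psi,fl,"G",np.round(q),"err %.1f %.1f m %.1f"%(e*1e3,a,margin(q)))
    if e>.002:continue
    piv=LID[l]+.033*hx+[0,0,.02]
    for b in(100,135):
      RR=Ro.from_rotvec(hy*np.radians(b)).as_matrix()@R
      path(q,p,R,p,RR,12,f"   b{b}",pivot=piv)
E
```

```text
L -45 0 G [-51.  58.  -3. 122.  82.  90. 170.] err 3.8 11.4 m 0.0
L -45 1 G [-43.  56. -12. 118.  80.  95.   4.] err 0.0 0.0 m 15.1
   b100 [-12.  52. -28.  78.  42. 102. 127.] err 0.0mm 0.0deg margin 7.8
   b135 [-29.  63.  11.  61.  16. 110. 170.] err 2.6mm 7.0deg margin 0.0
L -55 0 G [-32.  62. -24. 113.  81. 110. 170.] err 5.8 14.9 m 0.0
L -55 1 G [-41.  57. -12. 111.  72.  97.   8.] err 0.0 0.0 m 12.4
   b100 [-15.  56. -27.  76.  46. 109. 124.] err 0.0mm 0.0deg margin 0.9
   b135 [-33.  65.  12.  63.  23. 110. 170.] err 2.5mm 6.9deg margin 0.0
L -65 0 G [-31.  62. -24. 108.  75. 110. 170.] err 6.8 17.5 m 0.0
L -65 1 G [-39.  59. -12. 103.  65. 101.  12.] err 0.0 0.0 m 8.7
   b100 [-25.  58. -14.  75.  44. 110. 127.] err 0.0mm 0.0deg margin 0.0
   b135 [-37.  66.  14.  65.  29. 110. 170.] err 2.3mm 6.3deg margin 0.0
M -45 0 G [-65.  63.  25. 132.  82.  61. 170.] err 0.7 2.3 m 0.0
   b100 [-75.  58.  72. 132. 258.  10.  88.] err 14.6mm 51.5deg margin 0.0
   b135 [-73.  65.  71. 129. 258.  10. 114.] err 20.2mm 74.7deg margin 0.0
M -45 1 G [-36.  56.  -8. 129.  88.  90.  -5.] err 0
[... 1145 characters left out ...]
55 0 G [-45.  60.  18. 133.  87.  68. 170.] err 0.0 0.0 m 0.0
   b100 [-66.  71.  75. 132. 258.  10.  95.] err 12.0mm 42.9deg margin 0.0
   b135 [-66.  80.  74. 129. 258.  10. 123.] err 16.4mm 61.1deg margin 0.0
R -55 1 G [-26.  56.  -3. 132.  91.  86.  -8.] err 0.0 0.0 m 8.1
   b100 [ -5.  45. -11.  94.  50.  88. 135.] err 0.0mm 0.0deg margin 7.4
   b135 [ -4.  60. -11.  75.  48. 110. 167.] err 0.0mm 0.0deg margin 0.2
R -65 0 G [-39.  59.  11. 128.  82.  75. 170.] err 2.1 6.6 m 0.0
R -65 1 G [-25.  56.  -3. 125.  82.  86.  -1.] err 0.0 0.0 m 14.8
   b100 [ -8.  49. -12.  94.  56.  94. 130.] err 0.0mm 0.0deg margin 14.5
   b135 [ -6.  61. -11.  79.  55. 110. 164.] err 0.0mm 0.0deg margin 0.0
```

```bash
cat >> sim.py <<'E'
def seg(q,p0,R0,p1,R1,n,c,extra=0.,name="",say=True):
    """rows from pose0 to pose1, with an extra whole roll about tool z (rad); simulated"""
    Rx=R1@Ro.from_rotvec([0,0,-extra]).as_matrix();d1=Ro.from_matrix(R0.T@Rx).as_rotvec();R=R0;p=p0;E=A=0;M=99;dp=(p1-p0)/n;rows=[]
    for i in range(n):
        Rn=R0@Ro.from_rotvec(d1*(i+1)/n).as_matrix()@Ro.from_rotvec([0,0,extra*(i+1)/n]).as_matrix()
        rows.append([c,*np.round(R.T@dp*100,2),*np.round(Ro.from_matrix(R.T@Rn).as_rotvec(),3)])
        R=Rn;p=p+dp
        if q is not None:
            q,e,a=solve(p,R,q,.003,q);E=max(E,e*1e3);A=max(A,a);M=min(M,margin(q))
    if q is not None:print("#",name,np.round(q),"err %.1fmm %.1fdeg margin %.1f"%(E,A,M))
    if say:
        for i in range(0,n,5):print(str(rows[i:i+5]).replace("], [",", ").replace("np.float64(","").replace(")","").replace("[[","[").replace("]]","]"))
    return q
E
python3 - <<'E'
from sim import *
s=st();q=s["joint_positions"];p=s["tcp_pos"];R=s["ee_rot"]
A=np.array([.52,.26,.20]);RA=rot(-35,65,1)
q=seg(q,p,R,A,RA,28,130,-np.pi,"roll")
g,Rg=grasp('L',-55,84,.014,1);B=g-.05*Rg[:,2]-.03*hx
q=seg(q,A,RA,B+[0,0,.05],Rg,8,130,0,"B")
E
```

```text
5.5667 [0.4997 0.2133 0.0773] tilt 57.087712320282044 hd -6.562008886080921 q [   3.8      68.0881  -75.3009  139.4179  122.0859  109.1126 -140.2056] F [ 0.3178 -1.7138 -5.255 ] gap 0.04176994815597821 0.0
# roll [-18.  48. -62. 117.  88. 109.  27.] err 0.0mm 0.0deg margin 0.4
[130, 0.17, 0.4, -0.19, -0.004, -0.016, -0.103, 130, 0.13, 0.41, -0.19, -0.002, -0.016, -0.103, 130, 0.08, 0.43, -0.2, -0.0, -0.016, -0.103, 130, 0.03, 0.43, -0.2, 0.002, -0.016, -0.103, 130, -0.02, 0.43, -0.2, 0.003, -0.016, -0.103]
[130, -0.06, 0.43, -0.2, 0.005, -0.015, -0.103, 130, -0.11, 0.42, -0.2, 0.007, -0.015, -0.103, 130, -0.16, 0.4, -0.2, 0.008, -0.014, -0.103, 130, -0.2, 0.38, -0.2, 0.01, -0.013, -0.103, 130, -0.24, 0.36, -0.2, 0.011, -0.012, -0.103]
[130, -0.28, 0.33, -0.2, 0.013, -0.01, -0.103, 130, -0.31, 0.29, -0.2, 0.014, -0.009, -0.103, 130, -0.34, 0.26, -0.2, 0.015, -0.007, -0.103, 130, -0.37, 0.22, -0.2, 0.015, -0.006, -0.103, 130, -0.39, 0.18, -0.21, 0.016, -0.004, -0.103]
[130, -0.41, 0.13, -0.21, 0.016, -0.002, -0.103, 130, -0.42, 0.09, -0.21, 0.016, -0.0, -0.103, 130, -0.42, 0.04, -0.21,
[... 220 characters left out ...]
0.38, -0.19, -0.21, 0.013, 0.01, -0.103, 130, -0.36, -0.23, -0.21, 0.012, 0.011, -0.103, 130, -0.33, -0.27, -0.21, 0.01, 0.013, -0.103]
[130, -0.29, -0.3, -0.22, 0.009, 0.014, -0.103, 130, -0.26, -0.33, -0.22, 0.007, 0.015, -0.103, 130, -0.22, -0.36, -0.22, 0.006, 0.015, -0.103]
# B [-37.  56. -26. 111.  69. 110.   6.] err 0.0mm 0.0deg margin 0.0
[130, 1.31, 0.68, 0.94, 0.041, 0.056, 0.015, 130, 1.27, 0.7, 0.98, 0.041, 0.056, 0.015, 130, 1.22, 0.72, 1.02, 0.041, 0.056, 0.015, 130, 1.18, 0.74, 1.06, 0.041, 0.056, 0.015, 130, 1.13, 0.77, 1.09, 0.041, 0.056, 0.015]
[130, 1.08, 0.8, 1.12, 0.041, 0.056, 0.015, 130, 1.03, 0.83, 1.15, 0.041, 0.056, 0.015, 130, 0.98, 0.86, 1.17, 0.041, 0.056, 0.015]
```

Emit:
{"api": "play_rows", "payload": {"deltas": [130, 0, 2.1, -1.3, 0, 0, -0.03, 130, 0, 2.1, -1.3, 0, 0, -0.03, 130, 0, 2.1, -1.3, 0, 0, -0.03, 130, 0, 2.1, -1.3, 0, 0, -0.03, 130, 0, 2.1, -1.3, 0, 0, -0.03]}}

```text
time_s: 5.98
tcp_pos: [0.5037, 0.2194, 0.2124]
ee_rot: [[0.03, 0.541, 0.84], [0.991, 0.09, -0.094], [-0.127, 0.836, -0.534]]
force: [0.2, 0.1, 0.6]
finger_gap: 0.0419
gripper_force: 0.0
```

Emit:
{"api": "play_rows", "payload": {"deltas": [130, 0, 0, 0, 0, 0, -0.12, 130, 0, 0, 0, 0, 0, -0.12, 130, 0, 0, 0, 0, 0, -0.12, 130, 0, 0, 0, 0, 0, -0.12, 130, 0, 0, 0, 0, 0, -0.12]}}

```text
time_s: 6.4
tcp_pos: [0.5043, 0.219, 0.2125]
ee_rot: [[-0.281, 0.461, 0.842], [0.765, 0.637, -0.094], [-0.58, 0.617, -0.532]]
force: [0.2, -0.4, 0.5]
finger_gap: 0.042
gripper_force: 0.0
```

Emit:
{"api": "play_rows", "payload": {"deltas": [130, 0, 0, 0, 0, 0, -0.12, 130, 0, 0, 0, 0, 0, -0.12, 130, 0, 0, 0, 0, 0, -0.12, 130, 0, 0, 0, 0, 0, -0.12, 130, 0, 0, 0, 0, 0, -0.12]}}

```text
time_s: 6.82
tcp_pos: [0.5043, 0.219, 0.2126]
ee_rot: [[-0.492, 0.223, 0.841], [0.272, 0.958, -0.094], [-0.827, 0.183, -0.532]]
force: [0.6, 0.0, -0.3]
finger_gap: 0.042
gripper_force: 0.0
```

Emit:
{"api": "play_rows", "payload": {"deltas": [130, 0, 0, 0, 0, 0, -0.12, 130, 0, 0, 0, 0, 0, -0.12, 130, 0, 0, 0, 0, 0, -0.12, 130, 0, 0, 0, 0, 0, -0.12, 130, 0, 0, 0, 0, 0, -0.12]}}

```text
time_s: 7.23
tcp_pos: [0.5043, 0.219, 0.2129]
ee_rot: [[-0.532, -0.094, 0.842], [-0.315, 0.944, -0.094], [-0.786, -0.315, -0.532]]
force: [0.1, 0.6, -0.0]
finger_gap: 0.0417
gripper_force: 0.0
```

Emit:
{"api": "play_rows", "payload": {"deltas": [130, 0, 0, 0, 0, 0, -0.12, 130, 0, 0, 0, 0, 0, -0.12, 130, 0, 0, 0, 0, 0, -0.12, 130, 0, 0, 0, 0, 0, -0.12, 130, 0, 0, 0, 0, 0, -0.12]}}

```text
time_s: 7.65
tcp_pos: [0.5044, 0.219, 0.2132]
ee_rot: [[-0.386, -0.377, 0.842], [-0.793, 0.602, -0.093], [-0.472, -0.703, -0.532]]
force: [-0.1, -0.7, 0.1]
finger_gap: 0.0418
gripper_force: 0.0
```

Emit:
{"api": "play_rows", "payload": {"deltas": [130, 0, 0, 0, 0, 0, -0.12, 130, 0, 0, 0, 0, 0, -0.12, 130, 0, 0, 0, 0, 0, -0.12, 130, 0, 0, 0, 0, 0, -0.12, 130, 0, 0, 0, 0, 0, -0.12]}}

```text
time_s: 8.07
tcp_pos: [0.5044, 0.219, 0.2134]
ee_rot: [[-0.106, -0.529, 0.842], [-0.994, 0.05, -0.093], [0.007, -0.847, -0.532]]
force: [0.5, -0.3, -0.3]
finger_gap: 0.0416
gripper_force: 0.0
```

```bash
python3 - <<'E'
from sim import *
s=st();q=s["joint_positions"];p=s["tcp_pos"];R=s["ee_rot"];print(R)
g,Rg=grasp('L',-55,84,.014,1);B=g-.05*Rg[:,2]-.03*hx+[0,0,.05]
q=seg(q,p,R,B,Rg,10,130,0,"B")
q=seg(q,B,Rg,B-[0,0,.05],Rg,3,130,0,"B2")
q=seg(q,B-[0,0,.05],Rg,g,Rg,3,130,0,"g")
E
```

```text
8.0667 [0.5044 0.219  0.2134] tilt 57.881724163677816 hd -6.313609089349501 q [ -3.1483  24.9884 -61.9942 137.5697  99.8894  71.1365  38.547 ] F [ 0.4559 -0.2868 -0.2759] gap 0.0415749177209965 0.0
[[-0.1056 -0.5293  0.8418]
 [-0.9944  0.0502 -0.0931]
 [ 0.007  -0.8469 -0.5317]]
# B [-37.  56. -26. 111.  69. 110.   6.] err 0.0mm 0.0deg margin 0.0
[130, 0.71, 0.8, 0.5, 0.042, 0.092, 0.032, 130, 0.68, 0.8, 0.53, 0.042, 0.092, 0.032, 130, 0.66, 0.8, 0.56, 0.042, 0.092, 0.032, 130, 0.63, 0.81, 0.59, 0.042, 0.092, 0.032, 130, 0.61, 0.81, 0.61, 0.042, 0.092, 0.032]
[130, 0.57, 0.82, 0.63, 0.042, 0.092, 0.032, 130, 0.54, 0.83, 0.65, 0.042, 0.092, 0.032, 130, 0.51, 0.84, 0.66, 0.042, 0.092, 0.032, 130, 0.48, 0.85, 0.67, 0.042, 0.092, 0.032, 130, 0.44, 0.86, 0.68, 0.042, 0.092, 0.032]
# B2 [-38.  62. -25. 110.  70. 109.   3.] err 0.0mm 0.0deg margin 0.4
[130, -0.0, 1.66, 0.17, 0.0, 0.0, 0.0, 130, -0.0, 1.66, 0.17, 0.0, 0.0, 0.0, 130, -0.0, 1.66, 0.17, 0.0, 0.0, 0.0]
# g [-33.  61. -22. 109.  77. 105.   6.] err 0.0mm 0.0deg margin 2.3
[130, -0.82, -0.06, 2.24, 0.0, 0.0, 0.0, 130, -0.82, -0.06, 2.24, 0.0, 0.0, 0.0, 130, -0.82, -0.06, 2.24, 0.0, 0.0, 0.0]
```

```bash
python3 - <<'E'
from sim import *
for uv in((199,278),(126,282),(194,213)):print(ray("top",uv,.045))
s=st();q0=s["joint_positions"];p=s["tcp_pos"];R=s["ee_rot"]
for psi in(-38,-45):
  g,Rg=grasp('L',psi,84,.014,1);B=g-.045*Rg[:,2]-.02*hx+[0,0,.05]
  for t in(.073,.15,.25,.327):print(psi,t,(g-t*Rg[:,2]))
  q=seg(q0,p,R,B,Rg,10,130,0,"B",psi==-38)
  q=seg(q,B,Rg,B-[0,0,.05],Rg,3,130,0,"B2",psi==-38)
  q=seg(q,B-[0,0,.05],Rg,g,Rg,3,130,0,"g",psi==-38)
  piv=LID['L']+.033*hx
  for b in(60,110,120,130):path(q,g,Rg,g,Ro.from_rotvec(hy*np.radians(b)).as_matrix()@Rg,12,b,piv)
E
```

```text
[0.3916 0.2967 0.045 ]
[0.3868 0.4808 0.045 ]
[0.5558 0.3075 0.045 ]
8.0667 [0.5044 0.219  0.2134] tilt 57.881724163677816 hd -6.313609089349501 q [ -3.1483  24.9884 -61.9942 137.5697  99.8894  71.1365  38.547 ] F [ 0.4559 -0.2868 -0.2759] gap 0.0415749177209965 0.0
-38 0.073 [0.4984 0.1519 0.0716]
-38 0.15 [0.4437 0.2055 0.0797]
-38 0.25 [0.3727 0.2751 0.0901]
-38 0.327 [0.318  0.3287 0.0982]
# B [-35.  56. -31. 124.  83. 110.   1.] err 0.0mm 0.0deg margin 0.0
[130, 0.84, 0.79, 0.53, 0.044, 0.064, 0.023, 130, 0.82, 0.8, 0.55, 0.044, 0.064, 0.023, 130, 0.8, 0.8, 0.57, 0.044, 0.064, 0.023, 130, 0.79, 0.81, 0.58, 0.044, 0.064, 0.023, 130, 0.77, 0.82, 0.6, 0.044, 0.064, 0.023]
[130, 0.75, 0.83, 0.61, 0.044, 0.064, 0.023, 130, 0.73, 0.84, 0.62, 0.044, 0.064, 0.023, 130, 0.71, 0.85, 0.63, 0.044, 0.064, 0.023, 130, 0.69, 0.86, 0.64, 0.044, 0.064, 0.023, 130, 0.67, 0.87, 0.64, 0.044, 0.064, 0.023]
# B2 [-36.  62. -30. 122.  85. 110.  -3.] err 0.0mm 0.0deg margin 0.0
[130, 0.0, 1.66, 0.17, 0.0, 0.0, 0.0, 130, 0.0, 1.66, 0.17, 0.0, 0.0, 0.0, 130, 0.0, 1.66, 0.17, 0.0, 0.0, 0.0]
# g [-31.  61.
[... 363 characters left out ...]
 0.0deg margin 0.0
130 [-28.  64.  14.  59.   9. 110. 170.] err 0.5mm 1.2deg margin 0.0
-45 0.073 [0.505  0.1579 0.0716]
-45 0.15 [0.4572 0.2177 0.0797]
-45 0.25 [0.3952 0.2954 0.0901]
-45 0.327 [0.3474 0.3553 0.0982]
# B [-35.  56. -30. 119.  78. 110.   3.] err 0.0mm 0.0deg margin 0.0
# B2 [-36.  62. -28. 117.  79. 109.  -0.] err 0.0mm 0.0deg margin 0.2
# g [-32.  61. -25. 116.  85. 106.   3.] err 0.0mm 0.0deg margin 1.6
60 [-10.  46. -41. 103.  65.  90.  78.] err 0.0mm 0.0deg margin 6.2
110 [ -9.  59. -33.  71.  43. 110. 133.] err 0.0mm 0.0deg margin 0.0
120 [-19.  60. -12.  65.  30. 110. 150.] err 0.0mm 0.0deg margin 0.0
130 [-31.  65.  15.  60.  13. 110. 170.] err 0.6mm 1.6deg margin 0.0
```

```bash
python3 - <<'E'
from sim import *
s=get_state();q0=s["joint_positions"];p=s["tcp_pos"];R=s["ee_rot"]
g,Rg=grasp('L',-38,78,.014,1);g=g-[0,0,.002];B=g-.045*Rg[:,2]*[1,1,0]-.02*hx+[0,0,.05]
print(g,B)
q=seg(q0,p,R,B,Rg,10,130,0,"B")
q=seg(q,B,Rg,B-[0,0,.05],Rg,3,130,0,"B2",False)
q=seg(q,B-[0,0,.05],Rg,g,Rg,3,130,0,"g",False)
E
```

```text
[0.5503 0.1011 0.062 ] [0.499  0.1341 0.112 ]
# B [-28.  55. -39. 125.  85. 110.   4.] err 0.0mm 0.0deg margin 0.0
[130, 0.84, 0.84, 0.57, 0.034, 0.062, 0.026, 130, 0.83, 0.84, 0.6, 0.034, 0.062, 0.026, 130, 0.81, 0.84, 0.62, 0.034, 0.062, 0.026, 130, 0.79, 0.84, 0.64, 0.034, 0.062, 0.026, 130, 0.78, 0.84, 0.66, 0.034, 0.062, 0.026]
[130, 0.76, 0.85, 0.68, 0.034, 0.062, 0.026, 130, 0.74, 0.85, 0.7, 0.034, 0.062, 0.026, 130, 0.71, 0.86, 0.71, 0.034, 0.062, 0.026, 130, 0.69, 0.86, 0.73, 0.034, 0.062, 0.026, 130, 0.67, 0.87, 0.74, 0.034, 0.062, 0.026]
# B2 [-29.  61. -37. 123.  87. 110.  -0.] err 0.0mm 0.0deg margin 0.0
# g [-24.  60. -33. 122.  94. 106.   4.] err 0.0mm 0.0deg margin 1.2
```

Emit:
{"api": "play_rows", "payload": {"deltas": [130, 0.84, 0.84, 0.57, 0.034, 0.062, 0.026, 130, 0.83, 0.84, 0.6, 0.034, 0.062, 0.026, 130, 0.81, 0.84, 0.62, 0.034, 0.062, 0.026, 130, 0.79, 0.84, 0.64, 0.034, 0.062, 0.026, 130, 0.78, 0.84, 0.66, 0.034, 0.062, 0.026]}}

```text
time_s: 8.48
tcp_pos: [0.5017, 0.1771, 0.1627]
ee_rot: [[-0.431, -0.346, 0.833], [-0.902, 0.138, -0.409], [0.027, -0.928, -0.371]]
force: [0.9, 0.8, 0.2]
finger_gap: 0.042
gripper_force: 0.0
```

Emit:
{"api": "play_rows", "payload": {"deltas": [130, 0.76, 0.85, 0.68, 0.034, 0.062, 0.026, 130, 0.74, 0.85, 0.7, 0.034, 0.062, 0.026, 130, 0.71, 0.86, 0.71, 0.034, 0.062, 0.026, 130, 0.69, 0.86, 0.73, 0.034, 0.062, 0.026, 130, 0.67, 0.87, 0.74, 0.034, 0.062, 0.026]}}

```text
time_s: 8.9
tcp_pos: [0.4993, 0.1354, 0.1118]
ee_rot: [[-0.704, -0.139, 0.697], [-0.71, 0.153, -0.687], [-0.011, -0.979, -0.206]]
force: [-0.6, 0.6, 0.2]
finger_gap: 0.042
gripper_force: 0.0
```

```bash
python3 - <<'E'
from sim import *
s=st();q0=s["joint_positions"];p=s["tcp_pos"];R=s["ee_rot"]
g,Rg=grasp('L',-38,78,.014,1);g=g-[0,0,.002];B=g-.045*Rg[:,2]*[1,1,0]-.02*hx
q=seg(q0,p,R,B,Rg,4,130,0,"B2")
q=seg(q,B,Rg,g,Rg,4,130,0,"g")
E
```

```text
8.9 [0.4993 0.1354 0.1118] tilt 78.12241885498075 hd -44.58762798480828 q [-30.2086  54.0238 -36.3652 124.7092  83.863  107.4362   2.8604] F [-0.6163  0.5866  0.2053] gap 0.042039542197908494 0.0
# B2 [-31.  60. -34. 123.  86. 107.  -1.] err 0.0mm 0.0deg margin 2.4
[130, 0.04, 1.21, 0.27, -0.001, -0.001, -0.003, 130, 0.04, 1.21, 0.27, -0.001, -0.001, -0.003, 130, 0.03, 1.21, 0.27, -0.001, -0.001, -0.003, 130, 0.03, 1.21, 0.28, -0.001, -0.001, -0.003]
# g [-27.  59. -31. 122.  93. 104.   4.] err 0.0mm 0.0deg margin 3.4
[130, -0.31, -0.31, 1.46, 0.0, 0.0, 0.0, 130, -0.31, -0.31, 1.46, 0.0, 0.0, 0.0, 130, -0.31, -0.31, 1.46, 0.0, 0.0, 0.0, 130, -0.31, -0.31, 1.46, 0.0, 0.0, 0.0]
```

Emit:
{"api": "play_rows", "payload": {"deltas": [130, 0.04, 1.21, 0.27, 0, 0, -0.003, 130, 0.04, 1.21, 0.27, 0, 0, -0.003, 130, 0.03, 1.21, 0.27, 0, 0, -0.003, 130, 0.03, 1.21, 0.28, 0, 0, -0.003, 130, 0, 0, 0, 0, 0, 0]}}

```text
time_s: 9.32
tcp_pos: [0.4989, 0.1341, 0.061]
ee_rot: [[-0.7, -0.151, 0.698], [-0.714, 0.142, -0.685], [0.004, -0.978, -0.208]]
force: [0.2, 0.1, -0.6]
finger_gap: 0.0416
gripper_force: 0.0
```

```bash
python3 - <<'E'
from sim import *
s=st()
cv2.imwrite('pics/w1.png',optics.get_image('wrist')[...,::-1])
g,Rg=grasp('L',-38,78,.014,1);g=g-[0,0,.002]
seg(s["joint_positions"],s["tcp_pos"],s["ee_rot"],g,Rg,4,130,0,"g")
E
```

```text
9.3167 [0.4989 0.1341 0.061 ] tilt 78.02181307707356 hd -44.44795960449536 q [-31.1867  60.1998 -34.2749 123.2271  86.0135 107.3043  -0.4287] F [ 0.2162  0.1274 -0.6391] gap 0.04164774110641286 0.0
# g [-27.  59. -31. 122.  93. 104.   4.] err 0.0mm 0.0deg margin 3.3
[130, -0.31, -0.34, 1.46, -0.0, -0.0, 0.001, 130, -0.31, -0.34, 1.46, -0.0, -0.0, 0.001, 130, -0.31, -0.34, 1.46, -0.0, -0.0, 0.001, 130, -0.31, -0.34, 1.46, -0.0, -0.0, 0.001]
```

View pics/w1.png

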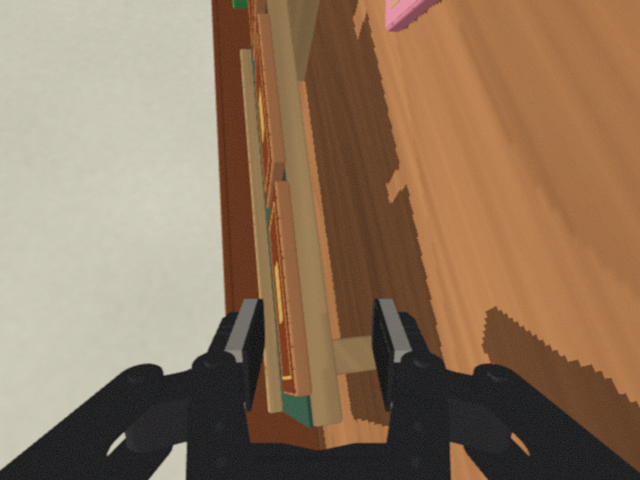

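```bash
python3 - <<'E'
from sim import *
s=get_state()
g,Rg=grasp('L',-38,78,.011,1);g=g-[0,0,.001]
seg(s["joint_positions"],s["tcp_pos"],s["ee_rot"],g,Rg,4,130,0,"g")
E
```

```text
# g [-27.  59. -31. 123.  92. 104.   4.] err 0.0mm 0.0deg margin 3.2
[130, -0.26, -0.33, 1.4, -0.0, -0.0, 0.001, 130, -0.26, -0.33, 1.4, -0.0, -0.0, 0.001, 130, -0.26, -0.33, 1.4, -0.0, -0.0, 0.001, 130, -0.26, -0.33, 1.4, -0.0, -0.0, 0.001]
```

Emit:
{"api": "play_rows", "payload": {"deltas": [130, -0.26, -0.33, 1.4, 0, 0, 0, 130, -0.26, -0.33, 1.4, 0, 0, 0, 130, -0.26, -0.33, 1.4, 0, 0, 0, 130, -0.26, -0.33, 1.4, 0, 0, 0]}}

```text
time_s: 9.7
tcp_pos: [0.5476, 0.1013, 0.0631]
ee_rot: [[-0.699, -0.152, 0.699], [-0.716, 0.143, -0.684], [0.004, -0.978, -0.208]]
force: [0.2, 0.2, 0.6]
finger_gap: 0.0422
gripper_force: 0.0
```

Emit:
{"api": "play_rows", "payload": {"deltas": [180, 0, 0, 0, 0, 0, 0, 215, 0, 0, 0, 0, 0, 0, 255, 0, 0, 0, 0, 0, 0, 255, 0, 0, 0, 0, 0, 0, 255, 0, 0, 0, 0, 0, 0], "grip_force": 40}}

```text
time_s: 10.12
tcp_pos: [0.5464, 0.1017, 0.0628]
ee_rot: [[-0.698, -0.151, 0.7], [-0.716, 0.139, -0.684], [0.006, -0.979, -0.205]]
force: [1.8, -0.7, 7.9]
finger_gap: 0.0087
gripper_force: 37.9
```

```bash
python3 - <<'E'
from sim import *
s=st()
cv2.imwrite('pics/w2.png',np.hstack([cv2.resize(optics.get_image('wrist'),(400,300)),cv2.resize(optics.get_image('scene')[140:350,180:460],(400,300))])[...,::-1])
E
```

```text
10.1167 [0.5464 0.1017 0.0628] tilt 78.16052622067824 hd -44.31793067995015 q [-26.4189  58.9894 -31.4281 122.7152  92.4485 104.6021   3.7333] F [ 1.8025 -0.6722  7.8937] gap 0.008711151279274115 37.93739476706833
```

View pics/w2.png

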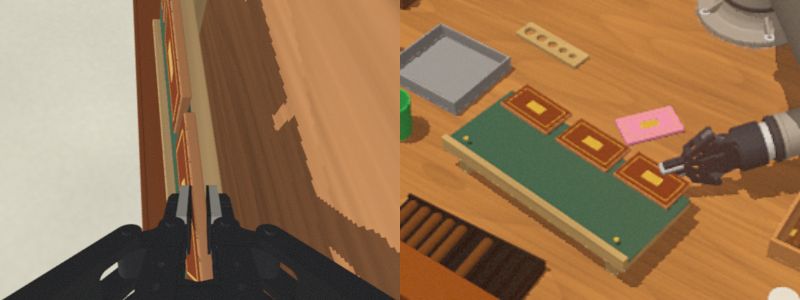

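```bash
cat >> sim.py <<'E'
def tilt(l,beta,z,psi,ins,dx):
    """tool pose with lid l turned by beta about its back edge; edge mid-plane at z, moved dx (m) along rack x"""
    R=Ro.from_rotvec(hy*np.radians(beta)).as_matrix()@rot(YAW+psi,90,1)
    P=LID[l]+(.033+dx)*hx;P=np.array([P[0],P[1],z]);lx=Ro.from_rotvec(hy*np.radians(beta)).as_matrix()@hx
    return P-(.066-ins)*lx,R
def flip(l,psi,ins,dxs,betas,n=5,z=.09):
    s=st();q,p,R=s["joint_positions"],s["tcp_pos"],s["ee_rot"]
    for b,dx in zip(betas,dxs):
        p1,R1=tilt(l,b,z,psi,ins,dx);q=seg(q,p,R,p1,R1,n,255,0,f"b{b} {p1.round(3)}");p,R=p1,R1
    return q,p,R
E
python3 - <<'E'
from sim import *
q,p,R=flip('L',-38,.011,[0,.0,-.007,-.013,-.017,-.019],[12,30,60,88,108,120])
p1,R1=tilt('L',120,.064,-38,.011,-.019);seg(q,p,R,p1,R1,5,255,0,"down")
E
```

```text
10.2167 [0.5464 0.1017 0.0627] tilt 78.16516263788246 hd -44.31574903242307 q [-26.4184  58.9984 -31.4286 122.7121  92.454  104.6097   3.7353] F [ 1.3163 -1.4665  8.1164] gap 0.008942613865893624 38.0907194071915
# b12 [0.549 0.101 0.101] [-27.  56. -31. 123.  91. 106.  13.] err 0.0mm 0.0deg margin 3.8
[255, -0.02, -0.77, -0.12, 0.008, 0.003, -0.024, 255, -0.0, -0.77, -0.12, 0.008, 0.003, -0.024, 255, 0.02, -0.77, -0.11, 0.008, 0.003, -0.024, 255, 0.04, -0.77, -0.1, 0.008, 0.003, -0.024, 255, 0.06, -0.77, -0.1, 0.008, 0.003, -0.024]
# b30 [0.555 0.101 0.118] [-19.  46. -38. 122.  86.  94.  35.] err 0.0mm 0.0deg margin 6.2
[255, -0.03, -0.34, 0.04, -0.05, 0.0, -0.039, 255, -0.02, -0.34, 0.03, -0.05, -0.0, -0.039, 255, -0.01, -0.34, 0.01, -0.05, 0.0, -0.039, 255, 0.01, -0.34, -0.01, -0.05, -0.0, -0.039, 255, 0.02, -0.34, -0.03, -0.05, 0.0, -0.039]
# b60 [0.568 0.099 0.138] [ -6.  40. -46. 111.  69.  85.  76.] err 0.0mm 0.0deg margin 18.6
[255, -0.02, -0.48, 0.02, -0.083, 0.0, -0.064, 255, 0.01, -0.48, -0.02, -0.083, -0.0, -0.064, 255, 0.05, -0.47, -0.06, -0.083, 0.0, -0.064, 255, 0.08,
[... 618 characters left out ...]
 -0.0, -0.043, 255, -0.0, -0.3, 0.0, -0.055, -0.0, -0.043, 255, 0.01, -0.3, -0.02, -0.055, -0.0, -0.043]
# b120 [0.61  0.094 0.138] [ -5.  56. -37.  72.  39. 110. 139.] err 0.0mm 0.0deg margin 0.0
[255, -0.02, -0.19, 0.03, -0.033, -0.0, -0.026, 255, -0.02, -0.19, 0.02, -0.033, 0.0, -0.026, 255, -0.01, -0.19, 0.02, -0.033, -0.0, -0.026, 255, -0.01, -0.19, 0.01, -0.033, 0.0, -0.026, 255, -0.0, -0.19, 0.0, -0.033, 0.0, -0.026]
# down [ -5.  58. -37.  72.  39. 108. 138.] err 0.0mm 0.0deg margin 0.3
[255, -0.28, -0.26, 0.35, 0.0, 0.0, 0.0, 255, -0.28, -0.26, 0.35, 0.0, 0.0, 0.0, 255, -0.28, -0.26, 0.35, 0.0, 0.0, 0.0, 255, -0.28, -0.26, 0.35, 0.0, 0.0, 0.0, 255, -0.28, -0.26, 0.35, 0.0, 0.0, 0.0]
```

Emit:
{"api": "play_rows", "payload": {"deltas": [255, -0.02, -0.77, -0.12, 0.008, 0.003, -0.024, 255, 0, -0.77, -0.12, 0.008, 0.003, -0.024, 255, 0.02, -0.77, -0.11, 0.008, 0.003, -0.024, 255, 0.04, -0.77, -0.1, 0.008, 0.003, -0.024, 255, 0.06, -0.77, -0.1, 0.008, 0.003, -0.024]}}

```text
time_s: 10.63
tcp_pos: [0.5478, 0.1019, 0.0993]
ee_rot: [[-0.685, -0.213, 0.697], [-0.717, 0.028, -0.696], [0.129, -0.977, -0.171]]
force: [-0.0, 0.1, -0.2]
finger_gap: 0.0067
gripper_force: 39.0
```

Emit:
{"api": "play_rows", "payload": {"deltas": [255, -0.03, -0.34, 0.04, -0.05, 0, -0.039, 255, -0.02, -0.34, 0.03, -0.05, 0, -0.039, 255, -0.01, -0.34, 0.01, -0.05, 0, -0.039, 255, 0.01, -0.34, -0.01, -0.05, 0, -0.039, 255, 0.02, -0.34, -0.03, -0.05, 0, -0.039]}}

```text
time_s: 11.05
tcp_pos: [0.5537, 0.1013, 0.115]
ee_rot: [[-0.613, -0.507, 0.606], [-0.727, 0.061, -0.684], [0.31, -0.86, -0.406]]
force: [0.9, 0.5, -0.6]
finger_gap: 0.0072
gripper_force: 38.9
```

Emit:
{"api": "play_rows", "payload": {"deltas": [255, -0.02, -0.48, 0.02, -0.083, 0, -0.064, 255, 0.01, -0.48, -0.02, -0.083, 0, -0.064, 255, 0.05, -0.47, -0.06, -0.083, 0, -0.064, 255, 0.08, -0.46, -0.1, -0.083, 0, -0.064, 255, 0.11, -0.45, -0.14, -0.083, 0, -0.064]}}

```text
time_s: 11.47
tcp_pos: [0.5668, 0.1001, 0.1358]
ee_rot: [[-0.387, -0.867, 0.314], [-0.754, 0.102, -0.649], [0.531, -0.488, -0.693]]
force: [-0.2, 0.8, 0.2]
finger_gap: 0.0068
gripper_force: 38.9
```

Emit:
{"api": "play_rows", "payload": {"deltas": [255, -0.04, -0.41, 0.05, -0.077, 0, -0.06, 255, -0.02, -0.42, 0.02, -0.077, 0, -0.06, 255, 0.01, -0.42, -0.01, -0.077, 0, -0.06, 255, 0.03, -0.41, -0.04, -0.077, 0, -0.06, 255, 0.06, -0.41, -0.07, -0.077, 0, -0.06]}}

```text
time_s: 11.88
tcp_pos: [0.5866, 0.0977, 0.1428]
ee_rot: [[-0.103, -0.993, -0.052], [-0.787, 0.113, -0.607], [0.609, -0.022, -0.793]]
force: [-0.3, 0.7, -1.1]
finger_gap: 0.0068
gripper_force: 38.9
```

Emit:
{"api": "play_rows", "payload": {"deltas": [255, -0.04, -0.3, 0.05, -0.055, 0, -0.043, 255, -0.03, -0.3, 0.03, -0.055, 0, -0.043, 255, -0.01, -0.3, 0.02, -0.055, 0, -0.043, 255, 0, -0.3, 0, -0.055, 0, -0.043, 255, 0.01, -0.3, -0.02, -0.055, 0, -0.043]}}

```text
time_s: 12.3
tcp_pos: [0.6013, 0.096, 0.1395]
ee_rot: [[0.106, -0.941, -0.32], [-0.81, 0.105, -0.577], [0.577, 0.321, -0.751]]
force: [0.4, -0.2, -0.2]
finger_gap: 0.007
gripper_force: 39.0
```

Emit:
{"api": "play_rows", "payload": {"deltas": [255, -0.02, -0.19, 0.03, -0.033, 0, -0.026, 255, -0.02, -0.19, 0.02, -0.033, 0, -0.026, 255, -0.01, -0.19, 0.02, -0.033, 0, -0.026, 255, -0.01, -0.19, 0.01, -0.033, 0, -0.026, 255, 0, -0.19, 0, -0.033, 0, -0.026]}}

```text
time_s: 12.72
tcp_pos: [0.6095, 0.0951, 0.1343]
ee_rot: [[0.223, -0.855, -0.469], [-0.823, 0.093, -0.56], [0.522, 0.511, -0.683]]
force: [-0.1, -0.5, -1.3]
finger_gap: 0.0069
gripper_force: 39.0
```

```bash
python3 - <<'E'
from sim import *
s=st();p1,R1=tilt('L',120,.064,-38,.011,-.019);print(s["ee_rot"]-R1)
cv2.imwrite('pics/s3.png',np.hstack([cv2.resize(optics.get_image('wrist'),(400,300)),cv2.resize(optics.get_image('scene')[140:350,180:460],(400,300))])[...,::-1])
seg(s["joint_positions"],s["tcp_pos"],s["ee_rot"],p1,R1,5,255)
E
```

```text
12.7167 [0.6095 0.0951 0.1343] tilt 46.921344566886745 hd -129.90407611945858 q [ -5.5974  55.6772 -35.2183  71.8634  37.3711 108.9362 140.1796] F [-0.0625 -0.4921 -1.3315] gap 0.006868321418951141 38.9870563801378
[[ 0.0048  0.0058 -0.0084]
 [-0.0057 -0.004   0.0076]
 [-0.0109  0.0106 -0.0006]]
#  [ -6.  57. -35.  72.  38. 107. 139.] err 0.0mm 0.0deg margin 1.2
[255, -0.22, -0.25, 0.31, 0.002, 0.002, 0.002, 255, -0.22, -0.25, 0.31, 0.002, 0.002, 0.002, 255, -0.22, -0.25, 0.31, 0.002, 0.002, 0.002, 255, -0.22, -0.25, 0.31, 0.002, 0.002, 0.002, 255, -0.23, -0.25, 0.31, 0.002, 0.002, 0.002]
```

View pics/s3.png

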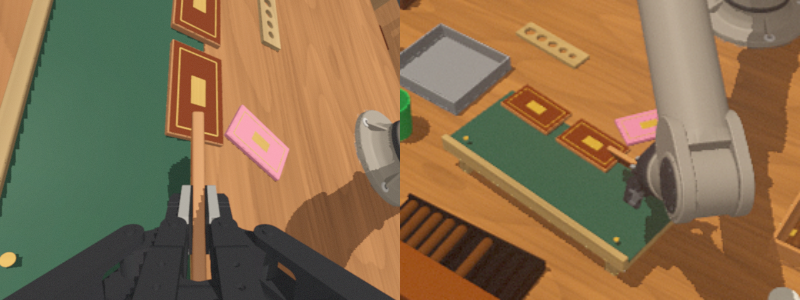

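Emit:
{"api": "play_rows", "payload": {"deltas": [255, -0.22, -0.25, 0.31, 0.002, 0.002, 0.002, 255, -0.22, -0.25, 0.31, 0.002, 0.002, 0.002, 255, -0.22, -0.25, 0.31, 0.002, 0.002, 0.002, 255, -0.22, -0.25, 0.31, 0.002, 0.002, 0.002, 255, 0, 0, 0, 0, 0, 0]}}

```text
time_s: 13.23
tcp_pos: [0.6103, 0.0927, 0.115]
ee_rot: [[0.218, -0.861, -0.459], [-0.817, 0.097, -0.569], [0.534, 0.499, -0.682]]
force: [-0.6, -1.2, -1.0]
finger_gap: 0.0065
gripper_force: 39.1
```

```bash
python3 - <<'E'
from sim import *
s=st();R=s["ee_rot"]
print("tool per -5mm z:",R.T@[0,0,-.5],"per +5mm hx",R.T@hx*.5)
E
```

```text
13.2333 [0.6103 0.0927 0.115 ] tilt 46.99613059384494 hd -128.92349874435584 q [ -5.7152  56.7532 -34.9383  72.5005  38.3546 107.4675 139.0992] F [-0.5802 -1.1659 -1.0077] gap 0.006528568659864028 39.062871001660824
tool per -5mm z: [-0.2671 -0.2497  0.341 ] per +5mm hx [ 0.154  -0.4332 -0.1966]
```

Emit:
{"api": "play_rows", "payload": {"deltas": [255, -0.053, -0.05, 0.068, 0, 0, 0, 255, -0.053, -0.05, 0.068, 0, 0, 0, 255, -0.053, -0.05, 0.068, 0, 0, 0]}}

```text
time_s: 13.48
tcp_pos: [0.6111, 0.0928, 0.1133]
ee_rot: [[0.217, -0.862, -0.459], [-0.817, 0.097, -0.568], [0.534, 0.498, -0.683]]
force: [-0.6, 0.2, 0.9]
finger_gap: 0.0068
gripper_force: 39.1
```

Emit:
{"api": "play_rows", "payload": {"deltas": [255, -0.053, -0.05, 0.068, 0, 0, 0, 255, -0.053, -0.05, 0.068, 0, 0, 0]}}

```text
time_s: 13.65
tcp_pos: [0.6115, 0.0923, 0.1123]
ee_rot: [[0.216, -0.862, -0.459], [-0.816, 0.098, -0.569], [0.535, 0.497, -0.683]]
force: [0.9, -1.2, 6.4]
finger_gap: 0.0065
gripper_force: 39.1
```

```bash
python3 - <<'E'
from sim import *
s=st()
im=optics.get_image('scene');c=optics.get_image('wrist')
cv2.imwrite('pics/s4.png',np.hstack([cv2.resize(c,(400,300)),cv2.resize(im[200:320,280:440],(400,300))])[...,::-1])
E
```

```text
13.65 [0.6115 0.0923 0.1123] tilt 46.96024183194655 hd -128.85873944601227 q [ -5.7449  56.9579 -34.8377  72.4063  38.4765 107.2899 139.0079] F [ 0.9144 -1.2365  6.4148] gap 0.006455683895942184 39.12100400106283
```

Emit:
{"api": "play_rows", "payload": {"deltas": [225, 0, 0, 0, 0, 0, 0, 215, 0, 0, 0, 0, 0, 0, 205, 0, 0, 0, 0, 0, 0, 205, 0, 0, 0, 0, 0, 0]}}

```text
time_s: 14.08
tcp_pos: [0.6109, 0.0929, 0.1109]
ee_rot: [[0.217, -0.861, -0.459], [-0.817, 0.097, -0.568], [0.534, 0.499, -0.683]]
force: [0.1, 0.3, 0.0]
finger_gap: 0.0167
gripper_force: 0.0
```

Emit:
{"api": "play_rows", "payload": {"deltas": [198, -0.043, -0.48, 0.055, 0, 0, 0, 191, -0.088, -0.47, 0.11, 0, 0, 0, 184, -0.12, -0.46, 0.155, 0, 0, 0]}}

```text
time_s: 14.33
tcp_pos: [0.6217, 0.0915, 0.1002]
ee_rot: [[0.217, -0.862, -0.459], [-0.817, 0.097, -0.568], [0.534, 0.498, -0.683]]
force: [0.2, -0.7, -0.2]
finger_gap: 0.0236
gripper_force: 0.1
```

Emit:
{"api": "play_rows", "payload": {"deltas": [178, -0.14, -0.45, 0.18, 0, 0, 0, 172, -0.17, -0.41, 0.21, 0, 0, 0, 165, -0.15, -0.37, 0.19, 0, 0, 0]}}

```text
time_s: 14.58
tcp_pos: [0.6283, 0.0908, 0.0873]
ee_rot: [[0.217, -0.861, -0.459], [-0.817, 0.097, -0.569], [0.534, 0.499, -0.683]]
force: [0.2, -0.7, -0.3]
finger_gap: 0.0303
gripper_force: 0.1
```

```bash
python3 - <<'E'
from sim import *
s=st()
im=optics.get_image('scene');c=optics.get_image('wrist')
cv2.imwrite('pics/s5.png',np.hstack([cv2.resize(c,(400,300)),cv2.resize(im[200:320,280:440],(400,300))])[...,::-1])
E
```

```text
14.5833 [0.6283 0.0908 0.0873] tilt 46.95766293641062 hd -128.9291653949833 q [ -6.2302  59.7093 -33.9424  69.7021  39.639  106.8189 140.0218] F [ 0.24   -0.725  -0.3302] gap 0.030258347330182428 0.07487235590815544
```

View pics/s5.png

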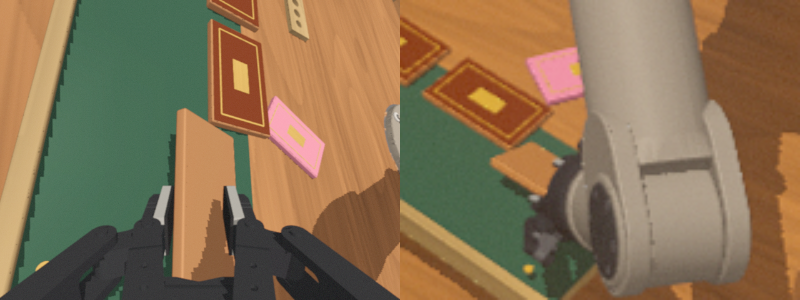

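Emit:
{"api": "play_rows", "payload": {"deltas": [165, 0.07, -0.4, -0.09, 0, 0, 0, 165, 0.07, -0.4, -0.09, 0, 0, 0, 165, 0.1, -0.3, -0.13, 0, 0, 0, 165, 0.1, -0.3, -0.13, 0, 0, 0, 165, 0.1, -0.3, -0.13, 0, 0, 0]}}

```text
time_s: 15.1
tcp_pos: [0.6468, 0.0889, 0.0861]
ee_rot: [[0.217, -0.862, -0.459], [-0.817, 0.097, -0.568], [0.534, 0.498, -0.683]]
force: [0.1, -0.2, 0.9]
finger_gap: 0.0301
gripper_force: 0.0
```

Emit:
{"api": "play_rows", "payload": {"deltas": [165, 0.12, -0.35, -0.16, 0, 0, 0, 165, 0.12, -0.35, -0.16, 0, 0, 0, 165, 0.12, -0.35, -0.16, 0, 0, 0, 165, 0.12, -0.35, -0.16, 0, 0, 0]}}

```text
time_s: 15.43
tcp_pos: [0.6628, 0.0873, 0.0859]
ee_rot: [[0.217, -0.862, -0.459], [-0.817, 0.097, -0.568], [0.534, 0.498, -0.683]]
force: [-0.5, -0.3, -0.5]
finger_gap: 0.0304
gripper_force: 0.0
```

```bash
python3 - <<'E'
from sim import *
s=st()
im=optics.get_image('scene');c=optics.get_image('wrist')
cv2.imwrite('pics/s6.png',np.hstack([cv2.resize(c,(400,300)),cv2.resize(im[200:320,280:440],(400,300))])[...,::-1])
E
```

```text
15.4333 [0.6628 0.0873 0.0859] tilt 46.92598459218051 hd -128.9037791742312 q [ -8.2456  61.5837 -30.0341  63.5455  39.3639 108.0105 144.4498] F [-0.5286 -0.3145 -0.4707] gap 0.03040558610913091 0.0
```

View pics/s6.png

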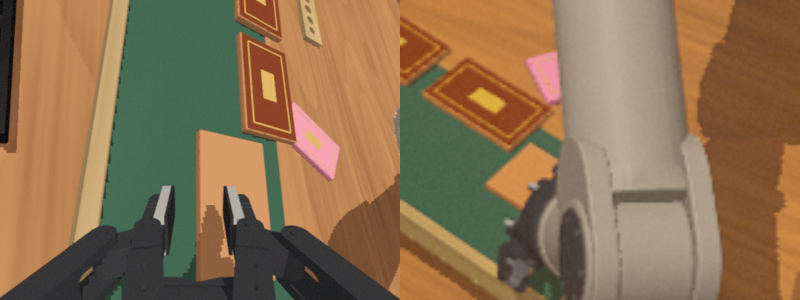

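```bash
cat >> sim.py <<'E'
def approach(l,psi,ins,up=.13,c=130,th=78,n=20,first=.08,mid=None):
    s=st();q,p,R=s["joint_positions"],s["tcp_pos"],s["ee_rot"]
    a=p+np.array([0,0,first]);q=seg(q,p,R,a,R,5,c,0,"up")
    g,Rg=grasp(l,psi,th,ins,1);g=g-[0,0,.001];H=Rg[:,2]*[1,1,0];B=g-.04*H-.022*hx
    q=seg(q,a,R,B+[0,0,up],Rg,n,c,0,"over %s"%(B+[0,0,up]));q=seg(q,B+[0,0,up],Rg,B,Rg,5,c,0,"down");q=seg(q,B,Rg,g,Rg,4,c,0,"in",False)
E
python3 - <<'E'
from sim import *
approach('M',-50,.011)
E
```

```text
15.5333 [0.6629 0.0872 0.0858] tilt 46.92217883002453 hd -128.89628955062597 q [ -8.2432  61.5909 -30.0231  63.5351  39.3726 108.0012 144.4232] F [-0.1455  0.7693  0.3027] gap 0.02990194442015369 0.0
# up [-13.  55. -20.  63.  32. 110. 151.] err 0.0mm 0.0deg margin 0.0
[130, 0.86, 0.8, -1.09, 0.0, 0.0, 0.0, 130, 0.86, 0.8, -1.09, 0.0, 0.0, 0.0, 130, 0.86, 0.8, -1.09, 0.0, 0.0, 0.0, 130, 0.86, 0.8, -1.09, 0.0, 0.0, 0.0, 130, 0.86, 0.8, -1.09, 0.0, 0.0, 0.0]
# over [0.4925 0.0115 0.193 ] [-41.  36. -11. 132.  74.  87.  10.] err 0.0mm 0.0deg margin 4.9
[130, 0.2, 0.77, 0.51, 0.067, -0.001, 0.071, 130, 0.25, 0.78, 0.46, 0.067, -0.001, 0.071, 130, 0.31, 0.79, 0.41, 0.067, -0.001, 0.071, 130, 0.37, 0.79, 0.35, 0.067, -0.001, 0.071, 130, 0.42, 0.79, 0.3, 0.067, -0.001, 0.071]
[130, 0.48, 0.77, 0.25, 0.067, -0.001, 0.071, 130, 0.53, 0.75, 0.2, 0.067, -0.001, 0.071, 130, 0.59, 0.72, 0.15, 0.067, -0.001, 0.071, 130, 0.64, 0.69, 0.1, 0.067, -0.001, 0.071, 130, 0.68, 0.65, 0.05, 0.067, -0.001, 0.071]
[130, 0.73, 0.6, 0.01, 0.067, -0.001, 0.071, 130, 0.77, 0.54, -0.03, 0.067, -0.001, 0.071, 130, 0.81, 0.49, -0.06, 0.067, -0.001, 0.071, 130, 0.84, 0.42, -0.09, 0.067, -0.001, 0.071, 130, 0.86, 0.35, -0.12, 0.067, -0.001, 0.071]
[130, 0.89, 0.28, -0.14, 0.067, -0.001, 0.071, 130, 0.9, 0.21, -0.16, 0.067, -0.001, 0.071, 130, 0.92, 0.13, -0.17, 0.067, -0.001, 0.071, 130, 0.92, 0.06, -0.18, 0.067, -0.001, 0.071, 130, 0.92, -0.02, -0.18, 0.067, -0.001, 0.071]
# down [-41.  54. -10. 128.  77.  85.  -4.] err 0.0mm 0.0deg margin 8.3
[130, -0.0, 2.54, 0.54, 0.0, 0.0, 0.0, 130, -0.0, 2.54, 0.54, 0.0, 0.0, 0.0, 130, -0.0, 2.54, 0.54, 0.0, 0.0, 0.0, 130, -0.0, 2.54, 0.54, 0.0, 0.0, 0.0, 130, -0.0, 2.54, 0.54, 0.0, 0.0, 0.0]
# in [-37.  54.  -6. 127.  83.  83.  -1.] err 0.0mm 0.0deg margin 11.7
```

Emit:
{"api": "play_rows", "payload": {"deltas": [165, 0.86, 0.8, -1.09, 0, 0, 0, 165, 0.86, 0.8, -1.09, 0, 0, 0, 165, 0.86, 0.8, -1.09, 0, 0, 0, 165, 0.86, 0.8, -1.09, 0, 0, 0, 165, 0.86, 0.8, -1.09, 0, 0, 0]}}

```text
time_s: 15.95
tcp_pos: [0.662, 0.0871, 0.1666]
ee_rot: [[0.217, -0.861, -0.459], [-0.817, 0.097, -0.568], [0.534, 0.499, -0.683]]
force: [0.4, -0.1, 0.1]
finger_gap: 0.0299
gripper_force: 0.0
```

Emit:
{"api": "play_rows", "payload": {"deltas": [130, 0.2, 0.77, 0.51, 0.067, 0, 0.071, 130, 0.25, 0.78, 0.46, 0.067, 0, 0.071, 130, 0.31, 0.79, 0.41, 0.067, 0, 0.071, 130, 0.37, 0.79, 0.35, 0.067, 0, 0.071, 130, 0.42, 0.79, 0.3, 0.067, 0, 0.071]}}

```text
time_s: 16.37
tcp_pos: [0.6193, 0.068, 0.1735]
ee_rot: [[-0.121, -0.983, -0.14], [-0.767, 0.182, -0.616], [0.63, 0.033, -0.776]]
force: [-1.0, 0.6, 1.1]
finger_gap: 0.042
gripper_force: 0.0
```

Emit:
{"api": "play_rows", "payload": {"deltas": [130, 0.48, 0.77, 0.25, 0.067, 0, 0.071, 130, 0.53, 0.75, 0.2, 0.067, 0, 0.071, 130, 0.59, 0.72, 0.15, 0.067, 0, 0.071, 130, 0.64, 0.69, 0.1, 0.067, 0, 0.071, 130, 0.68, 0.65, 0.05, 0.067, 0, 0.071]}}

```text
time_s: 16.78
tcp_pos: [0.5767, 0.0491, 0.1806]
ee_rot: [[-0.457, -0.872, 0.177], [-0.694, 0.224, -0.685], [0.557, -0.436, -0.707]]
force: [-0.3, 0.3, -0.2]
finger_gap: 0.042
gripper_force: 0.0
```

Emit:
{"api": "play_rows", "payload": {"deltas": [130, 0.73, 0.6, 0.01, 0.067, 0, 0.071, 130, 0.77, 0.54, -0.03, 0.067, 0, 0.071, 130, 0.81, 0.49, -0.06, 0.067, 0, 0.071, 130, 0.84, 0.42, -0.09, 0.067, 0, 0.071, 130, 0.86, 0.35, -0.12, 0.067, 0, 0.071]}}

```text
time_s: 17.2
tcp_pos: [0.5342, 0.0303, 0.1879]
ee_rot: [[-0.715, -0.557, 0.422], [-0.615, 0.214, -0.759], [0.333, -0.803, -0.495]]
force: [-0.5, 0.1, -0.7]
finger_gap: 0.0419
gripper_force: 0.0
```

Emit:
{"api": "play_rows", "payload": {"deltas": [130, 0.89, 0.28, -0.14, 0.067, 0, 0.071, 130, 0.9, 0.21, -0.16, 0.067, 0, 0.071, 130, 0.92, 0.13, -0.17, 0.067, 0, 0.071, 130, 0.92, 0.06, -0.18, 0.067, 0, 0.071, 130, 0.92, -0.02, -0.18, 0.067, 0, 0.071]}}

```text
time_s: 17.62
tcp_pos: [0.4917, 0.0118, 0.1948]
ee_rot: [[-0.836, -0.113, 0.537], [-0.549, 0.154, -0.822], [0.01, -0.982, -0.19]]
force: [0.0, 0.2, 0.0]
finger_gap: 0.0419
gripper_force: 0.0
```

```bash
python3 - <<'E'
from sim import *
im=optics.get_image('top');h=cv2.cvtColor(im,cv2.COLOR_RGB2HSV)
# lid L : pale cedar mask within felt area; red-dot test
w=h[150:225,245:300];m=((w[...,0]<20)&(w[...,1]>70)&(w[...,2]>140)).astype(np.uint8)
cs,_=cv2.findContours(m,cv2.RETR_EXTERNAL,cv2.CHAIN_APPROX_SIMPLE)
for c in cs:
  if cv2.contourArea(c)>100:
    r=cv2.minAreaRect(c);print("L pale",np.array(r[0])+[245,150],r[1:],ray("top",np.array(r[0])+[245,150],.068))
for uv in((275,205),):print(h[uv[1],uv[0]])
s=st();g,Rg=grasp('M',-50,78,.011,1);g=g-[0,0,.001];H=Rg[:,2]*[1,1,0];B=g-.04*H-.022*hx
q=seg(s["joint_positions"],s["tcp_pos"],s["ee_rot"],B,Rg,5,130,0,"down");q=seg(q,B,Rg,g,Rg,4,130,0,"in")
# recheck brass centre M
w=h[198:218,308:345];m=((w[...,0]>15)&(w[...,0]<35)&(w[...,1]>90)&(w[...,2]>130)).astype(np.uint8)
k,l,stt,c=cv2.connectedComponentsWithStats(m);i=1+np.argmax(stt[1:,4]);print("M",ray("top",c[i]+[308,198],.068),stt[i,4])
E
```

```text
L pale [263.002  218.9376] ((36.29478073120117, 9.24548625946045), 1.7899105548858643) [0.5336 0.13   0.068 ]
L pale [277.7971 184.6382] ((44.33057403564453, 25.69332504272461), 4.39870548248291) [0.6182 0.0913 0.068 ]
[73 84 73]
17.6667 [0.49   0.0115 0.1932] tilt 79.2075565628691 hd -56.81096553281343 q [-44.7627  37.1766  -6.4352 131.6339  72.4353  86.2708  10.389 ] F [-3.3279 -0.914  -3.1343] gap 0.04168016286916129 0.0
# down [-44.  54.  -6. 128.  76.  82.  -4.] err 0.0mm 0.0deg margin 8.3
[130, -0.07, 2.55, 0.52, -0.004, -0.001, 0.002, 130, -0.06, 2.55, 0.53, -0.004, -0.001, 0.002, 130, -0.06, 2.55, 0.54, -0.004, -0.001, 0.002, 130, -0.05, 2.55, 0.55, -0.004, -0.001, 0.002, 130, -0.05, 2.54, 0.56, -0.004, -0.001, 0.002]
# in [-40.  54.  -3. 127.  82.  80.  -1.] err 0.0mm 0.0deg margin 11.5
[130, -0.42, -0.28, 1.3, 0.0, 0.0, 0.0, 130, -0.42, -0.28, 1.3, 0.0, 0.0, 0.0, 130, -0.42, -0.28, 1.3, 0.0, 0.0, 0.0, 130, -0.42, -0.28, 1.3, 0.0, 0.0, 0.0]
M [ 0.558  -0.0245  0.068 ] 98
```

Emit:
{"api": "play_rows", "payload": {"deltas": [130, -0.07, 2.55, 0.52, -0.004, 0, 0.002, 130, -0.06, 2.55, 0.53, -0.004, 0, 0.002, 130, -0.06, 2.55, 0.54, -0.004, 0, 0.002, 130, -0.05, 2.55, 0.55, -0.004, 0, 0.002, 130, -0.05, 2.54, 0.56, -0.004, 0, 0.002]}}

```text
time_s: 18.08
tcp_pos: [0.4943, 0.012, 0.0627]
ee_rot: [[-0.838, -0.122, 0.533], [-0.546, 0.177, -0.819], [0.006, -0.977, -0.215]]
force: [0.5, 0.9, 1.0]
finger_gap: 0.042
gripper_force: 0.0
```

Emit:
{"api": "play_rows", "payload": {"deltas": [130, 0, 0, 0, 0, 0, 0]}}

```text
time_s: 18.17
tcp_pos: [0.4936, 0.0118, 0.0603]
ee_rot: [[-0.837, -0.126, 0.532], [-0.546, 0.175, -0.819], [0.01, -0.976, -0.215]]
force: [-0.6, -0.2, -0.4]
finger_gap: 0.0416
gripper_force: 0.0
```

```bash
python3 - <<'E'
from sim import *
s=st();g,Rg=grasp('M',-50,78,.011,1);g=g-[0,0,.001]
q=seg(s["joint_positions"],s["tcp_pos"],s["ee_rot"],g,Rg,4,130,0,"in")
flp=None
E
```

```text
18.1667 [0.4936 0.0118 0.0603] tilt 77.55975596448303 hd -57.00086403105029 q [-44.0724  54.2046  -6.1904 127.778   75.7624  81.9636  -2.4682] F [-0.5583 -0.1968 -0.3759] gap 0.04158707623502114 0.0
# in [-40.  54.  -3. 127.  82.  80.  -1.] err 0.0mm 0.0deg margin 11.9
[130, -0.41, -0.35, 1.27, 0.002, -0.003, 0.002, 130, -0.4, -0.35, 1.27, 0.002, -0.003, 0.002, 130, -0.4, -0.35, 1.28, 0.002, -0.003, 0.002, 130, -0.4, -0.34, 1.28, 0.002, -0.003, 0.002]
```

Emit:
{"api": "play_rows", "payload": {"deltas": [130, -0.41, -0.35, 1.27, 0.002, -0.003, 0.002, 130, -0.4, -0.35, 1.27, 0.002, -0.003, 0.002, 130, -0.4, -0.35, 1.28, 0.002, -0.003, 0.002, 130, -0.4, -0.34, 1.28, 0.002, -0.003, 0.002]}}

```text
time_s: 18.5
tcp_pos: [0.5372, -0.0239, 0.0684]
ee_rot: [[-0.832, -0.109, 0.544], [-0.555, 0.173, -0.814], [-0.005, -0.979, -0.205]]
force: [-0.3, -0.9, 0.3]
finger_gap: 0.0417
gripper_force: 0.0
```

Emit:
{"api": "play_rows", "payload": {"deltas": [180, 0, 0, 0, 0, 0, 0, 215, 0, 0, 0, 0, 0, 0, 255, 0, 0, 0, 0, 0, 0, 255, 0, 0, 0, 0, 0, 0, 255, 0, 0, 0, 0, 0, 0]}}

```text
time_s: 18.92
tcp_pos: [0.5362, -0.0237, 0.0693]
ee_rot: [[-0.832, -0.106, 0.544], [-0.555, 0.169, -0.815], [-0.005, -0.98, -0.2]]
force: [-1.8, 0.9, 8.1]
finger_gap: 0.0081
gripper_force: 38.3
```

```bash
python3 - <<'E'
from sim import *
q,p,R=flip('M',-50,.011,[0,.0,-.007,-.013,-.017,-.019],[12,30,60,88,108,120])
p1,R1=tilt('M',120,.068,-50,.011,-.019);seg(q,p,R,p1,R1,4,255,0,"down %s"%p1)
E
```

```text
18.9167 [ 0.5362 -0.0237  0.0693] tilt 78.47631854955135 hd -56.24108515151595 q [-40.1817  53.6869  -2.4711 127.2029  82.3089  80.3318  -1.4641] F [-1.7903  0.8781  8.0549] gap 0.00811500786670609 38.3311043435242
# b12 [ 0.537 -0.024  0.101] [-41.  52.  -1. 127.  81.  84.  10.] err 0.0mm 0.0deg margin 12.4
[255, -0.02, -0.63, -0.12, 0.013, 0.004, -0.033, 255, -0.0, -0.63, -0.11, 0.013, 0.004, -0.033, 255, 0.02, -0.63, -0.1, 0.013, 0.004, -0.033, 255, 0.04, -0.63, -0.09, 0.013, 0.004, -0.033, 255, 0.06, -0.63, -0.08, 0.013, 0.004, -0.033]
# b30 [ 0.543 -0.024  0.118] [-36.  42.  -4. 126.  77.  76.  35.] err 0.0mm 0.0deg margin 12.4
[255, -0.04, -0.34, 0.03, -0.04, -0.0, -0.048, 255, -0.02, -0.34, 0.02, -0.04, 0.0, -0.048, 255, -0.01, -0.34, 0.01, -0.04, -0.0, -0.048, 255, 0.01, -0.34, -0.01, -0.04, 0.0, -0.048, 255, 0.02, -0.34, -0.02, -0.04, 0.0, -0.048]
# b60 [ 0.556 -0.026  0.138] [-26.  34.  -8. 117.  62.  72.  81.] err 0.0mm 0.0deg margin 14.5
[255, -0.02, -0.48, 0.02, -0.067, 0.0, -0.08, 255, 0.02, -0.48, -0.02, -0.067, 0.0, -0.08, 255, 0.06, -0.47, -0.05, -0.067, -0.0, -0.08,
[... 627 characters left out ...]
.01, -0.045, 0.0, -0.053, 255, -0.0, -0.3, 0.0, -0.045, -0.0, -0.053, 255, 0.02, -0.3, -0.01, -0.045, 0.0, -0.053]
# b120 [ 0.599 -0.031  0.138] [-12.  50. -13.  83.  39. 100. 150.] err 0.0mm 0.0deg margin 10.0
[255, -0.03, -0.19, 0.02, -0.027, 0.0, -0.032, 255, -0.02, -0.19, 0.02, -0.027, 0.0, -0.032, 255, -0.02, -0.19, 0.01, -0.027, -0.0, -0.032, 255, -0.01, -0.19, 0.01, -0.027, 0.0, -0.032, 255, -0.0, -0.19, 0.0, -0.027, 0.0, -0.032]
# down [ 0.5991 -0.0306  0.1156] [-12.  52. -13.  83.  39.  98. 149.] err 0.0mm 0.0deg margin 10.3
[255, -0.36, -0.27, 0.31, 0.0, 0.0, 0.0, 255, -0.36, -0.27, 0.31, 0.0, 0.0, 0.0, 255, -0.36, -0.27, 0.31, 0.0, 0.0, 0.0, 255, -0.36, -0.27, 0.31, 0.0, 0.0, 0.0]
```

Emit:
{"api": "play_rows", "payload": {"deltas": [255, -0.02, -0.63, -0.12, 0.013, 0.004, -0.033, 255, 0, -0.63, -0.11, 0.013, 0.004, -0.033, 255, 0.02, -0.63, -0.1, 0.013, 0.004, -0.033, 255, 0.04, -0.63, -0.09, 0.013, 0.004, -0.033, 255, 0.06, -0.63, -0.08, 0.013, 0.004, -0.033]}}

```text
time_s: 19.33
tcp_pos: [0.5372, -0.0227, 0.099]
ee_rot: [[-0.815, -0.213, 0.539], [-0.556, 0.027, -0.831], [0.162, -0.977, -0.14]]
force: [0.7, 0.4, -0.4]
finger_gap: 0.0069
gripper_force: 39.1
```

Emit:
{"api": "play_rows", "payload": {"deltas": [255, -0.04, -0.34, 0.03, -0.04, 0, -0.048, 255, -0.02, -0.34, 0.02, -0.04, 0, -0.048, 255, -0.01, -0.34, 0.01, -0.04, 0, -0.048, 255, 0.01, -0.34, -0.01, -0.04, 0, -0.048, 255, 0.02, -0.34, -0.02, -0.04, 0, -0.048]}}

```text
time_s: 19.75
tcp_pos: [0.5431, -0.0234, 0.1149]
ee_rot: [[-0.728, -0.503, 0.467], [-0.567, 0.059, -0.821], [0.386, -0.862, -0.328]]
force: [-0.4, 0.2, -0.6]
finger_gap: 0.0072
gripper_force: 39.0
```

Emit:
{"api": "play_rows", "payload": {"deltas": [255, -0.02, -0.48, 0.02, -0.067, 0, -0.08, 255, 0.02, -0.48, -0.02, -0.067, 0, -0.08, 255, 0.06, -0.47, -0.05, -0.067, 0, -0.08, 255, 0.09, -0.46, -0.08, -0.067, 0, -0.08, 255, 0.13, -0.45, -0.11, -0.067, 0, -0.08]}}

```text
time_s: 20.17
tcp_pos: [0.556, -0.0247, 0.1355]
ee_rot: [[-0.447, -0.864, 0.232], [-0.6, 0.097, -0.794], [0.663, -0.494, -0.562]]
force: [0.5, -0.4, -1.5]
finger_gap: 0.0071
gripper_force: 39.0
```

Emit:
{"api": "play_rows", "payload": {"deltas": [255, -0.05, -0.41, 0.04, -0.063, 0, -0.075, 255, -0.02, -0.42, 0.02, -0.063, 0, -0.075, 255, 0.01, -0.42, -0.01, -0.063, 0, -0.075, 255, 0.04, -0.41, -0.03, -0.063, 0, -0.075, 255, 0.07, -0.41, -0.06, -0.063, 0, -0.075]}}

```text
time_s: 20.58
tcp_pos: [0.5756, -0.027, 0.1427]
ee_rot: [[-0.092, -0.994, -0.067], [-0.64, 0.11, -0.76], [0.763, -0.027, -0.646]]
force: [0.2, 0.1, -0.2]
finger_gap: 0.0073
gripper_force: 39.0
```

Emit:
{"api": "play_rows", "payload": {"deltas": [255, -0.05, -0.3, 0.04, -0.045, 0, -0.053, 255, -0.03, -0.3, 0.03, -0.045, 0, -0.053, 255, -0.02, -0.3, 0.01, -0.045, 0, -0.053, 255, 0, -0.3, 0, -0.045, 0, -0.053, 255, 0.02, -0.3, -0.01, -0.045, 0, -0.053]}}

```text
time_s: 21.0
tcp_pos: [0.5904, -0.0287, 0.1396]
ee_rot: [[0.166, -0.944, -0.286], [-0.669, 0.106, -0.736], [0.725, 0.314, -0.613]]
force: [0.8, -0.6, 0.1]
finger_gap: 0.0069
gripper_force: 39.0
```

Emit:
{"api": "play_rows", "payload": {"deltas": [255, -0.03, -0.19, 0.02, -0.027, 0, -0.032, 255, -0.02, -0.19, 0.02, -0.027, 0, -0.032, 255, -0.02, -0.19, 0.01, -0.027, 0, -0.032, 255, -0.01, -0.19, 0.01, -0.027, 0, -0.032, 255, 0, -0.19, 0, -0.027, 0, -0.032]}}

```text
time_s: 21.42
tcp_pos: [0.5986, -0.0296, 0.1348]
ee_rot: [[0.31, -0.859, -0.408], [-0.685, 0.096, -0.723], [0.659, 0.504, -0.558]]
force: [1.1, 0.2, -0.5]
finger_gap: 0.0072
gripper_force: 39.0
```

```bash
python3 - <<'E'
from sim import *
s=st();p1,R1=tilt('M',120,.066,-50,.011,-.019);seg(s["joint_positions"],s["tcp_pos"],s["ee_rot"],p1,R1,5,255,0,"down %s"%p1)
R=R1;print("dz-1",R.T@[0,0,-.1],"dx+1",R.T@hx*.1)
im=optics.get_image('wrist');cv2.imwrite('pics/m1.png',im[...,::-1]);h=cv2.cvtColor(im,cv2.COLOR_RGB2HSV)
m=((h[...,0]<4)|(h[...,0]>174))&(h[...,1]>150)&(h[...,2]>120);print("red px",m.sum(),np.argwhere(m).mean(0) if m.any() else "")
E
```

```text
21.4167 [ 0.5986 -0.0296  0.1348] tilt 56.067831345168116 hd -119.44703885975323 q [-13.0562  50.0144 -12.002   82.7553  38.3417  99.2127 150.7353] F [ 1.1027  0.1587 -0.4968] gap 0.007197038755455958 39.0373295545578
# down [ 0.5991 -0.0306  0.1136] [-13.  52. -12.  83.  39.  98. 150.] err 0.0mm 0.0deg margin 10.9
[255, -0.26, -0.22, 0.25, 0.0, 0.001, 0.001, 255, -0.26, -0.22, 0.25, 0.0, 0.001, 0.001, 255, -0.26, -0.22, 0.25, 0.0, 0.001, 0.001, 255, -0.26, -0.22, 0.25, 0.0, 0.001, 0.001, 255, -0.26, -0.22, 0.25, 0.0, 0.001, 0.001]
dz-1 [-0.0663 -0.05    0.0557] dx+1 [ 0.0383 -0.0866 -0.0321]
red px 0
```

Emit:
{"api": "play_rows", "payload": {"deltas": [255, -0.26, -0.22, 0.25, 0, 0.001, 0.001, 255, -0.26, -0.22, 0.25, 0, 0.001, 0.001, 255, -0.26, -0.22, 0.25, 0, 0.001, 0.001, 255, -0.26, -0.22, 0.25, 0, 0.001, 0.001, 255, -0.2, -0.17, 0.19, 0, 0, 0]}}

```text
time_s: 21.88
tcp_pos: [0.5991, -0.0319, 0.1143]
ee_rot: [[0.305, -0.861, -0.406], [-0.68, 0.101, -0.726], [0.666, 0.498, -0.555]]
force: [-0.2, -0.6, -0.4]
finger_gap: 0.0069
gripper_force: 39.1
```

Emit:
{"api": "play_rows", "payload": {"deltas": [255, 0, 0, 0, 0, 0, 0, 255, -0.066, -0.05, 0.056, 0, 0, 0]}}

```text
time_s: 22.05
tcp_pos: [0.5994, -0.0322, 0.1138]
ee_rot: [[0.305, -0.862, -0.406], [-0.68, 0.101, -0.726], [0.666, 0.498, -0.555]]
force: [0.3, 0.0, -0.4]
finger_gap: 0.0067
gripper_force: 39.1
```

Emit:
{"api": "play_rows", "payload": {"deltas": [255, -0.066, -0.05, 0.056, 0, 0, 0, 255, 0, 0, 0, 0, 0, 0]}}

```text
time_s: 22.22
tcp_pos: [0.5995, -0.0322, 0.1128]
ee_rot: [[0.305, -0.862, -0.406], [-0.681, 0.101, -0.726], [0.666, 0.497, -0.556]]
force: [-0.5, -0.4, -0.3]
finger_gap: 0.0072
gripper_force: 39.1
```

Emit:
{"api": "play_rows", "payload": {"deltas": [255, -0.066, -0.05, 0.056, 0, 0, 0, 255, -0.066, -0.05, 0.056, 0, 0, 0]}}

```text
time_s: 22.38
tcp_pos: [0.5998, -0.0324, 0.1113]
ee_rot: [[0.304, -0.862, -0.406], [-0.68, 0.102, -0.726], [0.667, 0.497, -0.555]]
force: [1.5, 0.1, 4.7]
finger_gap: 0.0072
gripper_force: 39.5
```

Emit:
{"api": "play_rows", "payload": {"deltas": [255, -0.05, -0.04, 0.04, 0, 0, 0]}}

```text
time_s: 22.47
tcp_pos: [0.6, -0.0325, 0.111]
ee_rot: [[0.304, -0.862, -0.406], [-0.68, 0.102, -0.726], [0.667, 0.497, -0.555]]
force: [1.2, -0.8, 4.6]
finger_gap: 0.0076
gripper_force: 39.4
```

```bash
python3 -c "
from sim import *
st()"
```

```text
22.4667 [ 0.6    -0.0325  0.111 ] tilt 56.300646153744225 hd -119.18373463110139 q [-13.0929  51.8278 -11.7165  82.8468  38.8083  97.6888 149.2752] F [ 1.187  -0.7987  4.6186] gap 0.0075603365232011915 39.44257378578186
```

Emit:
{"api": "play_rows", "payload": {"deltas": [225, 0, 0, 0, 0, 0, 0, 215, 0, 0, 0, 0, 0, 0, 205, 0, 0, 0, 0, 0, 0, 205, 0, 0, 0, 0, 0, 0]}}

```text
time_s: 22.8
tcp_pos: [0.5995, -0.0321, 0.1098]
ee_rot: [[0.305, -0.861, -0.406], [-0.681, 0.101, -0.726], [0.666, 0.498, -0.556]]
force: [0.2, -0.3, -0.2]
finger_gap: 0.0169
gripper_force: 0.1
```

Emit:
{"api": "play_rows", "payload": {"deltas": [198, -0.05, -0.48, 0.046, 0, 0, 0, 191, -0.11, -0.47, 0.093, 0, 0, 0, 184, -0.15, -0.46, 0.128, 0, 0, 0]}}

```text
time_s: 23.05
tcp_pos: [0.6102, -0.0335, 0.0991]
ee_rot: [[0.305, -0.862, -0.406], [-0.681, 0.101, -0.726], [0.666, 0.497, -0.556]]
force: [0.6, 0.2, 0.7]
finger_gap: 0.0238
gripper_force: 0.1
```

Emit:
{"api": "play_rows", "payload": {"deltas": [178, -0.17, -0.45, 0.145, 0, 0, 0, 172, -0.21, -0.41, 0.175, 0, 0, 0, 165, -0.19, -0.37, 0.16, 0, 0, 0]}}

```text
time_s: 23.3
tcp_pos: [0.6167, -0.0344, 0.0861]
ee_rot: [[0.305, -0.861, -0.406], [-0.681, 0.101, -0.726], [0.666, 0.498, -0.555]]
force: [0.0, -0.4, 0.1]
finger_gap: 0.03
gripper_force: 0.1
```

Emit:
{"api": "play_rows", "payload": {"deltas": [165, 0.083, -0.39, -0.07, 0, 0, 0, 165, 0.083, -0.39, -0.07, 0, 0, 0, 165, 0.13, -0.3, -0.11, 0, 0, 0, 165, 0.13, -0.3, -0.11, 0, 0, 0, 165, 0.13, -0.3, -0.11, 0, 0, 0]}}

```text
time_s: 23.72
tcp_pos: [0.6351, -0.0364, 0.0851]
ee_rot: [[0.304, -0.862, -0.406], [-0.681, 0.101, -0.726], [0.666, 0.497, -0.556]]
force: [0.4, 0.3, 0.6]
finger_gap: 0.0302
gripper_force: 0.0
```

Emit:
{"api": "play_rows", "payload": {"deltas": [165, 0.15, -0.35, -0.13, 0, 0, 0, 165, 0.15, -0.35, -0.13, 0, 0, 0, 165, 0.15, -0.35, -0.13, 0, 0, 0, 165, 0.15, -0.35, -0.13, 0, 0, 0]}}

```text
time_s: 24.05
tcp_pos: [0.6511, -0.0381, 0.0848]
ee_rot: [[0.305, -0.862, -0.406], [-0.681, 0.101, -0.726], [0.666, 0.497, -0.556]]
force: [0.3, 0.1, 0.2]
finger_gap: 0.0299
gripper_force: 0.0
```

```bash
python3 - <<'E'
from sim import *
im=optics.get_image('wrist');cv2.imwrite('pics/m2.png',im[...,::-1]);h=cv2.cvtColor(im,cv2.COLOR_RGB2HSV)
m=((h[...,0]<4)|(h[...,0]>174))&(h[...,1]>150)&(h[...,2]>120);print("red px",m.sum(),np.argwhere(m).mean(0) if m.any() else "")
m=((h[...,0]<18)&(h[...,1]>80)&(h[...,2]>150)).astype(np.uint8)
s=get_state();T=cam_wrist(s);C=optics.calibration("wrist")["intrinsics"]
def proj_w(P):
    a=np.linalg.inv(T)@np.r_[P,1];a=C@a[:3];return a[:2]/a[2]
# expected lid centre and its colour, lid M turned: centre at LID+.047hx
for l in "LM":
    P=LID[l]+.047*hx+[0,0,.008];u=proj_w(P);print(l,P,u)
    if 0<=u[0]<640 and 0<=u[1]<480:
        print(h[int(u[1]),int(u[0])])
approach('R',-58,.011)
E
```

```text
red px 0 
L [0.6159 0.0938 0.068 ] [430.5967 752.6365]
M [ 0.6046 -0.0312  0.068 ] [386.1525 349.7267]
[ 24  19 132]
24.1 [ 0.6517 -0.0384  0.0848] tilt 56.23746799391581 hd -119.2090699738921 q [-12.7466  57.4252 -10.4628  74.2124  40.2914  99.0256 152.6738] F [0.4684 0.1437 0.7067] gap 0.030186555311572653 0.0
# up [-13.  52. -11.  74.  40. 104. 156.] err 0.0mm 0.0deg margin 6.1
[130, 1.07, 0.79, -0.89, 0.0, 0.0, 0.0, 130, 1.07, 0.79, -0.89, 0.0, 0.0, 0.0, 130, 1.07, 0.79, -0.89, 0.0, 0.0, 0.0, 130, 1.07, 0.79, -0.89, 0.0, 0.0, 0.0, 130, 1.07, 0.79, -0.89, 0.0, 0.0, 0.0]
# over [ 0.4811 -0.1168  0.193 ] [-34.  35.  -3. 137.  78.  81.   8.] err 0.0mm 0.0deg margin 2.9
[130, 0.1, 0.77, 0.55, 0.054, -0.005, 0.083, 130, 0.17, 0.78, 0.51, 0.054, -0.005, 0.083, 130, 0.24, 0.79, 0.47, 0.054, -0.005, 0.083, 130, 0.3, 0.79, 0.42, 0.054, -0.005, 0.083, 130, 0.37, 0.79, 0.38, 0.054, -0.005, 0.083]
[130, 0.44, 0.77, 0.33, 0.054, -0.005, 0.083, 130, 0.5, 0.75, 0.29, 0.054, -0.005, 0.083, 130, 0.56, 0.72, 0.25, 0.054, -0.005, 0.083, 130, 0.62, 0.69, 0.21, 0.054, -0.005, 0.083, 130, 0.68, 0.64, 0.17, 0.054, -0.005, 0.083]
[130, 0.73, 0.59, 0.13, 0.054, -0.005, 0.083, 130, 0.78, 0.54, 0.1, 0.054, -0.005, 0.083, 130, 0.82, 0.47, 0.07, 0.054, -0.005, 0.083, 130, 0.86, 0.41, 0.04, 0.054, -0.005, 0.083, 130, 0.89, 0.34, 0.02, 0.054, -0.005, 0.083]
[130, 0.91, 0.26, -0.0, 0.054, -0.005, 0.083, 130, 0.93, 0.19, -0.02, 0.054, -0.005, 0.083, 130, 0.94, 0.11, -0.03, 0.054, -0.005, 0.083, 130, 0.95, 0.03, -0.04, 0.054, -0.005, 0.083, 130, 0.95, -0.05, -0.04, 0.054, -0.005, 0.083]
# down [-33.  55.  -3. 133.  82.  79.  -8.] err 0.0mm 0.0deg margin 3.3
[130, 0.0, 2.54, 0.54, 0.0, 0.0, 0.0, 130, 0.0, 2.54, 0.54, 0.0, 0.0, 0.0, 130, 0.0, 2.54, 0.54, 0.0, 0.0, 0.0, 130, 0.0, 2.54, 0.54, 0.0, 0.0, 0.0, 130, 0.0, 2.54, 0.54, 0.0, 0.0, 0.0]
# in [-29.  55.   1. 131.  88.  77.  -5.] err 0.0mm 0.0deg margin 7.2
```

Emit:
{"api": "play_rows", "payload": {"deltas": [165, 1.07, 0.79, -0.89, 0, 0, 0, 165, 1.07, 0.79, -0.89, 0, 0, 0, 165, 1.07, 0.79, -0.89, 0, 0, 0, 165, 1.07, 0.79, -0.89, 0, 0, 0, 165, 1.07, 0.79, -0.89, 0, 0, 0]}}

```text
time_s: 24.52
tcp_pos: [0.6513, -0.0381, 0.1675]
ee_rot: [[0.304, -0.862, -0.405], [-0.681, 0.101, -0.725], [0.667, 0.496, -0.557]]
force: [0.8, 0.1, -0.5]
finger_gap: 0.0299
gripper_force: 0.0
```

Emit:
{"api": "play_rows", "payload": {"deltas": [130, 0.1, 0.77, 0.55, 0.054, -0.005, 0.083, 130, 0.17, 0.78, 0.51, 0.054, -0.005, 0.083, 130, 0.24, 0.79, 0.47, 0.054, -0.005, 0.083, 130, 0.3, 0.79, 0.42, 0.054, -0.005, 0.083, 130, 0.37, 0.79, 0.38, 0.054, -0.005, 0.083]}}

```text
time_s: 24.93
tcp_pos: [0.6084, -0.058, 0.1738]
ee_rot: [[-0.099, -0.984, -0.151], [-0.64, 0.179, -0.747], [0.762, 0.022, -0.648]]
force: [-0.6, -0.1, 0.4]
finger_gap: 0.0416
gripper_force: 0.0
```

Emit:
{"api": "play_rows", "payload": {"deltas": [130, 0.44, 0.77, 0.33, 0.054, -0.005, 0.083, 130, 0.5, 0.75, 0.29, 0.054, -0.005, 0.083, 130, 0.56, 0.72, 0.25, 0.054, -0.005, 0.083, 130, 0.62, 0.69, 0.21, 0.054, -0.005, 0.083, 130, 0.68, 0.64, 0.17, 0.054, -0.005, 0.083]}}

```text
time_s: 25.35
tcp_pos: [0.5658, -0.0775, 0.1808]
ee_rot: [[-0.491, -0.864, 0.112], [-0.575, 0.225, -0.787], [0.654, -0.451, -0.607]]
force: [-0.4, -0.8, -0.0]
finger_gap: 0.0414
gripper_force: 0.0
```

Emit:
{"api": "play_rows", "payload": {"deltas": [130, 0.73, 0.59, 0.13, 0.054, -0.005, 0.083, 130, 0.78, 0.54, 0.1, 0.054, -0.005, 0.083, 130, 0.82, 0.47, 0.07, 0.054, -0.005, 0.083, 130, 0.86, 0.41, 0.04, 0.054, -0.005, 0.083, 130, 0.89, 0.34, 0.02, 0.054, -0.005, 0.083]}}

```text
time_s: 25.77
tcp_pos: [0.5231, -0.097, 0.1875]
ee_rot: [[-0.782, -0.534, 0.322], [-0.5, 0.229, -0.835], [0.372, -0.814, -0.446]]
force: [-0.0, -0.5, -0.7]
finger_gap: 0.0419
gripper_force: 0.0
```

Emit:
{"api": "play_rows", "payload": {"deltas": [130, 0.91, 0.26, 0, 0.054, -0.005, 0.083, 130, 0.93, 0.19, -0.02, 0.054, -0.005, 0.083, 130, 0.94, 0.11, -0.03, 0.054, -0.005, 0.083, 130, 0.95, 0.03, -0.04, 0.054, -0.005, 0.083, 130, 0.95, -0.05, -0.04, 0.054, -0.005, 0.083]}}

```text
time_s: 26.18
tcp_pos: [0.4806, -0.1164, 0.1937]
ee_rot: [[-0.901, -0.074, 0.428], [-0.434, 0.19, -0.881], [-0.016, -0.979, -0.203]]
force: [-0.6, -1.1, -1.5]
finger_gap: 0.0419
gripper_force: 0.0
```

```bash
python3 - <<'E'
from sim import *
s=st();g,Rg=grasp('R',-58,78,.011,1);g=g-[0,0,.001];H=Rg[:,2]*[1,1,0];B=g-.04*H-.022*hx
q=seg(s["joint_positions"],s["tcp_pos"],s["ee_rot"],B,Rg,5,130,0,"down");q=seg(q,B,Rg,g,Rg,4,130,0,"in",False)
im=optics.get_image('top');cv2.imwrite('pics/t9.png',im[130:260,230:430,::-1].repeat(3,0).repeat(3,1));h=cv2.cvtColor(im,cv2.COLOR_RGB2HSV)
w=h[150:200,245:420];m=((w[...,0]<20)&(w[...,1]>70)&(w[...,2]>140)).astype(np.uint8)
cs,_=cv2.findContours(m,cv2.RETR_EXTERNAL,cv2.CHAIN_APPROX_SIMPLE)
for c in cs:
  if cv2.contourArea(c)>150:
    r=cv2.minAreaRect(c);print("pale",np.array(r[0])+[245,150],r[1:],ray("top",np.array(r[0])+[245,150],.068))
E
```

```text
26.1833 [ 0.4806 -0.1164  0.1937] tilt 78.27757667199117 hd -64.09099206059182 q [-35.409   35.4082  -0.789  136.9844  78.4782  80.1588   6.6034] F [-0.5675 -1.1222 -1.4926] gap 0.04187820074436232 0.0
# down [-34.  55.  -2. 133.  82.  78.  -8.] err 0.0mm 0.0deg margin 3.0
[130, 0.04, 2.56, 0.54, -0.001, 0.001, -0.003, 130, 0.03, 2.56, 0.55, -0.001, 0.001, -0.003, 130, 0.02, 2.55, 0.55, -0.001, 0.001, -0.003, 130, 0.01, 2.55, 0.55, -0.001, 0.001, -0.003, 130, 0.0, 2.55, 0.55, -0.001, 0.001, -0.003]
# in [-30.  55.   2. 131.  88.  76.  -5.] err 0.0mm 0.0deg margin 7.1
pale [327.6621 187.5552] ((44.42933654785156, 25.744098663330078), 4.763641834259033) [ 0.6071 -0.0326  0.068 ]
pale [277.7588 184.6353] ((44.25387954711914, 25.69332504272461), 4.39870548248291) [0.6182 0.0914 0.068 ]
```

View pics/t9.png

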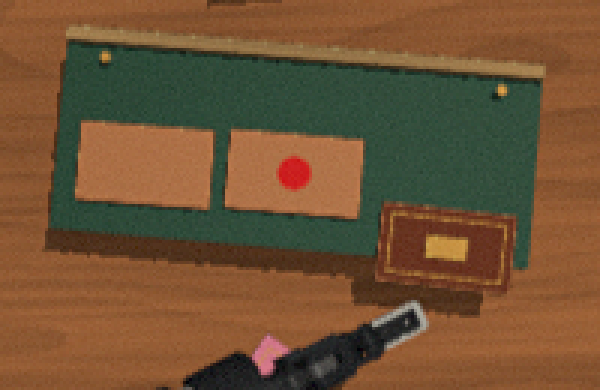

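The crop shows lids L and M lying flat with the pale face up. The red dot is on M, at crop (294,173). The third lid, R, is still varnish-up at (447,247), and the gripper is in front of it.

Emit:
{"api": "play_rows", "payload": {"deltas": [130, 0.04, 2.56, 0.54, 0, 0, -0.003, 130, 0.03, 2.56, 0.55, 0, 0, -0.003, 130, 0.02, 2.55, 0.55, 0, 0, -0.003, 130, 0.01, 2.55, 0.55, 0, 0, -0.003, 130, 0, 2.5, 0.55, 0, 0, -0.003]}}

```text
time_s: 26.65
tcp_pos: [0.4813, -0.1168, 0.0612]
ee_rot: [[-0.9, -0.096, 0.426], [-0.437, 0.184, -0.881], [0.006, -0.978, -0.207]]
force: [0.4, 0.4, -0.6]
finger_gap: 0.042
gripper_force: 0.0
```

Emit:
{"api": "play_rows", "payload": {"deltas": [130, 0, 0, 0, 0, 0, 0]}}

```text
time_s: 26.73
tcp_pos: [0.4806, -0.1167, 0.0585]
ee_rot: [[-0.899, -0.101, 0.425], [-0.437, 0.183, -0.881], [0.011, -0.978, -0.208]]
force: [-0.3, 1.1, -0.2]
finger_gap: 0.042
gripper_force: 0.0
```

```bash
python3 - <<'E'
from sim import *
s=st();g,Rg=grasp('R',-58,78,.011,1);g=g-[0,0,.001]
q=seg(s["joint_positions"],s["tcp_pos"],s["ee_rot"],g,Rg,4,130,0,"in")
E
```

```text
26.7333 [ 0.4806 -0.1167  0.0585] tilt 77.9716423882039 hd -64.22070288204857 q [-34.5896  55.3774  -1.501  132.9196  82.0396  77.9205  -7.9301] F [-0.3387  1.0891 -0.1548] gap 0.04201884277022889 0.0
# in [-30.  55.   2. 131.  88.  76.  -5.] err 0.0mm 0.0deg margin 7.1
[130, -0.47, -0.38, 1.23, 0.0, 0.001, 0.003, 130, -0.47, -0.38, 1.23, 0.0, 0.001, 0.003, 130, -0.47, -0.38, 1.23, 0.0, 0.001, 0.003, 130, -0.47, -0.38, 1.23, 0.0, 0.001, 0.003]
```

Emit:
{"api": "play_rows", "payload": {"deltas": [130, -0.47, -0.29, 1.23, 0, 0.001, 0.003, 130, -0.47, -0.29, 1.23, 0, 0.001, 0.003, 130, -0.47, -0.29, 1.23, 0, 0.001, 0.003, 130, -0.47, -0.29, 1.23, 0, 0.001, 0.003]}}

```text
time_s: 27.07
tcp_pos: [0.5203, -0.1552, 0.0651]
ee_rot: [[-0.903, -0.084, 0.422], [-0.431, 0.188, -0.883], [-0.005, -0.979, -0.205]]
force: [0.2, -0.1, 0.5]
finger_gap: 0.042
gripper_force: 0.0
```

Emit:
{"api": "play_rows", "payload": {"deltas": [180, 0, 0, 0, 0, 0, 0, 215, 0, 0, 0, 0, 0, 0, 255, 0, 0, 0, 0, 0, 0, 255, 0, 0, 0, 0, 0, 0, 255, 0, 0, 0, 0, 0, 0]}}

```text
time_s: 27.48
tcp_pos: [0.5189, -0.1555, 0.0667]
ee_rot: [[-0.903, -0.081, 0.423], [-0.43, 0.181, -0.884], [-0.005, -0.98, -0.198]]
force: [-1.7, 2.8, 12.0]
finger_gap: 0.0093
gripper_force: 37.6
```

```bash
python3 - <<'E'
from sim import *
q,p,R=flip('R',-58,.011,[0,.0,-.007,-.013,-.017,-.019],[12,30,60,88,108,120])
p1,R1=tilt('R',120,.064,-58,.011,-.019);seg(q,p,R,p1,R1,5,255,0,"down %s"%p1)
print("dz-1",R1.T@[0,0,-.1],"dx+1",R1.T@hx*.1)
E
```

```text
27.4833 [ 0.5189 -0.1555  0.0667] tilt 78.58136733826193 hd -64.45686897477235 q [-30.3222  54.6584   2.3846 130.833   87.8869  76.3755  -5.7698] F [-1.6919  2.7728 11.9516] gap 0.00932118266196798 37.597875050487346
# b12 [ 0.521 -0.155  0.101] [-32.  54.   4. 131.  86.  80.   6.] err 0.0mm 0.0deg margin 8.8
[255, -0.05, -0.68, -0.13, 0.018, 0.003, -0.036, 255, -0.02, -0.69, -0.12, 0.018, 0.003, -0.036, 255, 0.0, -0.69, -0.11, 0.018, 0.003, -0.036, 255, 0.03, -0.69, -0.1, 0.018, 0.003, -0.036, 255, 0.05, -0.69, -0.09, 0.018, 0.003, -0.036]
# b30 [ 0.527 -0.155  0.118] [-29.  45.   3. 130.  83.  73.  32.] err 0.0mm 0.0deg margin 8.8
[255, -0.05, -0.34, 0.03, -0.033, -0.0, -0.053, 255, -0.03, -0.34, 0.02, -0.033, 0.0, -0.053, 255, -0.01, -0.34, 0.01, -0.033, 0.0, -0.053, 255, 0.01, -0.34, -0.01, -0.033, -0.0, -0.053, 255, 0.03, -0.34, -0.02, -0.033, 0.0, -0.053]
# b60 [ 0.54  -0.157  0.138] [-22.  36.   0. 122.  69.  69.  79.] err 0.0mm 0.0deg margin 10.6
[255, -0.02, -0.48, 0.01, -0.055, 0.0, -0.089, 255, 0.02, -0.48, -0.01, -0.055, 0.0, -0.089, 255, 0.06, -0.47, -0.04, -0.055, -0.0,
[... 736 characters left out ...]
.0, -0.059]
# b120 [ 0.583 -0.162  0.138] [-10.  48.  -5.  92.  47.  92. 153.] err 0.0mm 0.0deg margin 16.3
[255, -0.03, -0.19, 0.02, -0.022, -0.0, -0.036, 255, -0.02, -0.19, 0.02, -0.022, 0.0, -0.036, 255, -0.02, -0.19, 0.01, -0.022, 0.0, -0.036, 255, -0.01, -0.19, 0.01, -0.022, -0.0, -0.036, 255, -0.0, -0.19, 0.0, -0.022, 0.0, -0.036]
# down [ 0.5829 -0.1616  0.1116] [-10.  50.  -5.  92.  47.  90. 152.] err 0.0mm 0.0deg margin 16.6
[255, -0.38, -0.26, 0.24, 0.0, 0.0, 0.0, 255, -0.38, -0.26, 0.24, 0.0, 0.0, 0.0, 255, -0.38, -0.26, 0.24, 0.0, 0.0, 0.0, 255, -0.38, -0.26, 0.24, 0.0, 0.0, 0.0, 255, -0.38, -0.26, 0.24, 0.0, 0.0, 0.0]
dz-1 [-0.0734 -0.05    0.0459] dx+1 [ 0.0424 -0.0866 -0.0265]
```

Emit:
{"api": "play_rows", "payload": {"deltas": [255, -0.05, -0.68, -0.13, 0.018, 0.003, -0.036, 255, -0.02, -0.69, -0.12, 0.018, 0.003, -0.036, 255, 0, -0.69, -0.11, 0.018, 0.003, -0.036, 255, 0.03, -0.69, -0.1, 0.018, 0.003, -0.036, 255, 0.05, -0.69, -0.09, 0.018, 0.003, -0.036]}}

```text
time_s: 27.9
tcp_pos: [0.521, -0.1535, 0.0982]
ee_rot: [[-0.882, -0.21, 0.423], [-0.438, 0.028, -0.899], [0.177, -0.977, -0.116]]
force: [0.6, 0.0, 0.2]
finger_gap: 0.0071
gripper_force: 39.0
```

Emit:
{"api": "play_rows", "payload": {"deltas": [255, -0.05, -0.34, 0.03, -0.033, 0, -0.053, 255, -0.03, -0.34, 0.02, -0.033, 0, -0.053, 255, -0.01, -0.34, 0.01, -0.033, 0, -0.053, 255, 0.01, -0.34, -0.01, -0.033, 0, -0.053, 255, 0.03, -0.34, -0.02, -0.033, 0, -0.053]}}

```text
time_s: 28.32
tcp_pos: [0.5269, -0.1543, 0.114]
ee_rot: [[-0.786, -0.5, 0.364], [-0.45, 0.059, -0.891], [0.424, -0.864, -0.272]]
force: [-0.1, -0.1, -0.1]
finger_gap: 0.0071
gripper_force: 39.0
```

Emit:
{"api": "play_rows", "payload": {"deltas": [255, -0.02, -0.48, 0.01, -0.055, 0, -0.089, 255, 0.02, -0.48, -0.01, -0.055, 0, -0.089, 255, 0.06, -0.47, -0.04, -0.055, 0, -0.089, 255, 0.1, -0.46, -0.07, -0.055, 0, -0.089, 255, 0.15, -0.45, -0.09, -0.055, 0, -0.089]}}

```text
time_s: 28.73
tcp_pos: [0.5398, -0.1557, 0.1344]
ee_rot: [[-0.474, -0.864, 0.171], [-0.486, 0.094, -0.869], [0.734, -0.495, -0.465]]
force: [-0.2, -0.8, 0.5]
finger_gap: 0.007
gripper_force: 39.0
```

Emit:
{"api": "play_rows", "payload": {"deltas": [255, -0.06, -0.41, 0.04, -0.052, 0, -0.083, 255, -0.02, -0.42, 0.01, -0.052, 0, -0.083, 255, 0.01, -0.42, -0.01, -0.052, 0, -0.083, 255, 0.05, -0.41, -0.03, -0.052, 0, -0.083, 255, 0.08, -0.41, -0.05, -0.052, 0, -0.083]}}

```text
time_s: 29.15
tcp_pos: [0.5593, -0.1577, 0.1417]
ee_rot: [[-0.081, -0.994, -0.075], [-0.529, 0.107, -0.842], [0.845, -0.028, -0.534]]
force: [0.0, 0.6, -0.2]
finger_gap: 0.0072
gripper_force: 39.0
```

Emit:
{"api": "play_rows", "payload": {"deltas": [255, -0.05, -0.3, 0.03, -0.037, 0, -0.059, 255, -0.04, -0.3, 0.02, -0.037, 0, -0.059, 255, -0.02, -0.3, 0.01, -0.037, 0, -0.059, 255, 0, -0.3, 0, -0.037, 0, -0.059, 255, 0.02, -0.3, -0.01, -0.037, 0, -0.059]}}

```text
time_s: 29.57
tcp_pos: [0.5741, -0.1593, 0.1387]
ee_rot: [[0.207, -0.944, -0.256], [-0.559, 0.101, -0.823], [0.803, 0.313, -0.507]]
force: [0.4, -0.8, 0.4]
finger_gap: 0.0074
gripper_force: 39.0
```

Emit:
{"api": "play_rows", "payload": {"deltas": [255, -0.03, -0.19, 0.02, -0.022, 0, -0.036, 255, -0.02, -0.19, 0.02, -0.022, 0, -0.036, 255, -0.02, -0.19, 0.01, -0.022, 0, -0.036, 255, -0.01, -0.19, 0.01, -0.022, 0, -0.036, 255, 0, -0.19, 0, -0.022, 0, -0.036]}}

```text
time_s: 29.98
tcp_pos: [0.5823, -0.1602, 0.134]
ee_rot: [[0.369, -0.859, -0.355], [-0.576, 0.088, -0.812], [0.729, 0.504, -0.462]]
force: [-0.8, -0.0, 0.1]
finger_gap: 0.0072
gripper_force: 39.0
```

Emit:
{"api": "play_rows", "payload": {"deltas": [255, -0.34, -0.23, 0.21, 0, 0, 0, 255, -0.34, -0.23, 0.21, 0, 0, 0, 255, -0.34, -0.23, 0.21, 0, 0, 0, 255, -0.34, -0.23, 0.21, 0, 0, 0, 255, 0, 0, 0, 0, 0, 0]}}

```text
time_s: 30.4
tcp_pos: [0.582, -0.1609, 0.1147]
ee_rot: [[0.367, -0.86, -0.355], [-0.576, 0.09, -0.813], [0.731, 0.502, -0.462]]
force: [-1.0, 0.3, -0.0]
finger_gap: 0.0073
gripper_force: 39.0
```

```bash
python3 -c "
from sim import *
s=st();p1,R1=tilt('R',120,.064,-58,.011,-.019);print(p1,s['ee_rot']-R1)"
```

```text
30.4 [ 0.582  -0.1609  0.1147] tilt 62.48229259220793 hd -113.59132629004449 q [-11.3155  49.5996  -3.3952  92.2935  46.6694  89.5833 152.6159] F [-1.0326  0.2646 -0.0368] gap 0.007304571145687676 38.99078071117401
[ 0.5829 -0.1616  0.1116] [[ 0.0043  0.0006  0.0029]
 [-0.0017 -0.0065  0.0005]
 [-0.0035  0.0023 -0.0031]]
```

Lower about 3 to 4 mm to contact.

Emit:
{"api": "play_rows", "payload": {"deltas": [255, -0.073, -0.05, 0.046, 0, 0, 0, 255, -0.073, -0.05, 0.046, 0, 0, 0]}}

```text
time_s: 30.57
tcp_pos: [0.5827, -0.1611, 0.1139]
ee_rot: [[0.365, -0.861, -0.354], [-0.576, 0.091, -0.813], [0.732, 0.501, -0.462]]
force: [0.3, -0.3, -0.4]
finger_gap: 0.0069
gripper_force: 39.0
```

Emit:
{"api": "play_rows", "payload": {"deltas": [255, -0.073, -0.05, 0.046, 0, 0, 0]}}

```text
time_s: 30.65
tcp_pos: [0.5828, -0.1612, 0.1129]
ee_rot: [[0.365, -0.861, -0.354], [-0.576, 0.091, -0.813], [0.732, 0.501, -0.463]]
force: [-0.3, 0.4, -0.2]
finger_gap: 0.0074
gripper_force: 39.0
```

Emit:
{"api": "play_rows", "payload": {"deltas": [255, -0.05, -0.035, 0.03, 0, 0, 0]}}

```text
time_s: 30.73
tcp_pos: [0.5828, -0.1612, 0.1121]
ee_rot: [[0.365, -0.861, -0.355], [-0.576, 0.091, -0.813], [0.732, 0.501, -0.463]]
force: [0.4, 1.3, 0.1]
finger_gap: 0.0072
gripper_force: 39.0
```

Emit:
{"api": "play_rows", "payload": {"deltas": [255, -0.073, -0.05, 0.046, 0, 0, 0]}}

```text
time_s: 30.82
tcp_pos: [0.5829, -0.1613, 0.1115]
ee_rot: [[0.365, -0.861, -0.355], [-0.575, 0.091, -0.813], [0.732, 0.501, -0.462]]
force: [-0.0, -0.1, 4.4]
finger_gap: 0.0071
gripper_force: 39.4
```

Emit:
{"api": "play_rows", "payload": {"deltas": [255, -0.05, -0.035, 0.03, 0, 0, 0]}}

```text
time_s: 30.9
tcp_pos: [0.5832, -0.1614, 0.1113]
ee_rot: [[0.365, -0.861, -0.354], [-0.575, 0.091, -0.813], [0.733, 0.5, -0.462]]
force: [0.7, 0.3, 6.6]
finger_gap: 0.0071
gripper_force: 39.3
```

Emit:
{"api": "play_rows", "payload": {"deltas": [255, 0, 0, 0, 0, 0, 0]}}

```text
time_s: 30.98
tcp_pos: [0.5832, -0.1614, 0.1113]
ee_rot: [[0.365, -0.861, -0.354], [-0.575, 0.091, -0.813], [0.733, 0.5, -0.462]]
force: [1.1, 1.1, 4.3]
finger_gap: 0.007
gripper_force: 39.2
```

Emit:
{"api": "play_rows", "payload": {"deltas": [225, 0, 0, 0, 0, 0, 0, 215, 0, 0, 0, 0, 0, 0, 205, 0, 0, 0, 0, 0, 0, 205, 0, 0, 0, 0, 0, 0]}}

```text
time_s: 31.32
tcp_pos: [0.5826, -0.1611, 0.1102]
ee_rot: [[0.365, -0.861, -0.355], [-0.576, 0.09, -0.813], [0.731, 0.501, -0.462]]
force: [0.3, 0.5, -0.8]
finger_gap: 0.017
gripper_force: 0.0
```

Emit:
{"api": "play_rows", "payload": {"deltas": [198, -0.06, -0.48, 0.037, 0, 0, 0, 191, -0.12, -0.47, 0.076, 0, 0, 0, 184, -0.167, -0.46, 0.104, 0, 0, 0]}}

```text
time_s: 31.57
tcp_pos: [0.5934, -0.1622, 0.0994]
ee_rot: [[0.365, -0.861, -0.354], [-0.576, 0.09, -0.813], [0.732, 0.501, -0.463]]
force: [0.5, -0.4, 0.7]
finger_gap: 0.0241
gripper_force: 0.1
```

Emit:
{"api": "play_rows", "payload": {"deltas": [178, -0.19, -0.45, 0.119, 0, 0, 0, 172, -0.215, -0.4, 0.135, 0, 0, 0, 165, -0.17, -0.35, 0.108, 0, 0, 0]}}

```text
time_s: 31.82
tcp_pos: [0.5999, -0.163, 0.0871]
ee_rot: [[0.366, -0.86, -0.355], [-0.576, 0.091, -0.813], [0.731, 0.501, -0.462]]
force: [-0.7, -0.4, 0.6]
finger_gap: 0.0298
gripper_force: 0.1
```

Emit:
{"api": "play_rows", "payload": {"deltas": [165, 0.128, -0.36, -0.08, 0, 0, 0, 165, 0.128, -0.36, -0.08, 0, 0, 0, 165, 0.15, -0.3, -0.093, 0, 0, 0, 165, 0.15, -0.3, -0.093, 0, 0, 0, 165, 0.15, -0.3, -0.093, 0, 0, 0]}}

```text
time_s: 32.23
tcp_pos: [0.6184, -0.165, 0.0872]
ee_rot: [[0.365, -0.861, -0.355], [-0.576, 0.091, -0.813], [0.732, 0.501, -0.462]]
force: [0.6, -0.1, -0.3]
finger_gap: 0.0302
gripper_force: 0.0
```

Emit:
{"api": "play_rows", "payload": {"deltas": [165, 0.17, -0.35, -0.106, 0, 0, 0, 165, 0.17, -0.35, -0.106, 0, 0, 0, 165, 0.17, -0.35, -0.106, 0, 0, 0, 165, 0.17, -0.35, -0.106, 0, 0, 0, 165, 0.17, -0.35, -0.106, 0, 0, 0]}}

```text
time_s: 32.65
tcp_pos: [0.6383, -0.1671, 0.0869]
ee_rot: [[0.365, -0.861, -0.355], [-0.576, 0.091, -0.813], [0.732, 0.501, -0.462]]
force: [0.4, -0.2, 0.5]
finger_gap: 0.0302
gripper_force: 0.0
```

```bash
python3 - <<'E'
from sim import *
s=st();q0,p,R=s["joint_positions"],s["tcp_pos"],s["ee_rot"]
a=p+[0,0,.12];q=seg(q0,p,R,a,R,5,130,0,"up")
# candidate top-down poses over lid M (dot): y along +-hx
M=np.array([.6065,-.032,.20])
for yaw in(YAW,YAW+180):
  for ex in(0,):
    R1=rot(yaw,0,0)
    try:seg(q,a,R,M,R1,25,0,0,f"to M yaw {yaw}",False)
    except Exception as e:print(e)
rng=np.random.default_rng(0)
for fl in(0,1):
  sols=[]
  for k in range(10):
    z,e,an=solve(np.array([.6065,-.032,.07]),rot(YAW,0,fl),rng.uniform(LO,HI))
    if e<1e-3 and an<1:sols.append((margin(z),z.round()))
  print(fl,sorted(sols,key=lambda t:-t[0])[:3])
E
```

```text
32.65 [ 0.6383 -0.1671  0.0869] tilt 62.459652988952776 hd -113.58122406116875 q [-10.6045  55.5569  -2.4727  83.1109  47.4902  90.7646 155.8622] F [ 0.4339 -0.2425  0.5318] gap 0.030215754660503243 0.0
# up [-11.  47.  -2.  83.  47.  97. 163.] err 0.0mm 0.0deg margin 6.8
[130, 1.76, 1.2, -1.11, 0.0, 0.0, 0.0, 130, 1.76, 1.2, -1.11, 0.0, 0.0, 0.0, 130, 1.76, 1.2, -1.11, 0.0, 0.0, 0.0, 130, 1.76, 1.2, -1.11, 0.0, 0.0, 0.0, 130, 1.76, 1.2, -1.11, 0.0, 0.0, 0.0]
# to M yaw -6.4 [-50.  16.  52. 133. 258.  10.  89.] err 11.2mm 38.3deg margin 0.0
# to M yaw 173.6 [ 11.  24. -18. 100.   8.  58. 164.] err 0.0mm 0.0deg margin 6.0
0 [(np.float64(34.985344002481085), array([ 14.,  34., -23., 105.,  18.,  45., -24.])), (np.float64(34.20747221252707), array([  9.,  33., -16., 105.,  12.,  44., -20.])), (np.float64(34.03234693453877), array([  8.,  33., -15., 105.,  11.,  44., -19.]))]
1 [(np.float64(27.492082213247215), array([ 30.,  40., -45., 103.,  35.,  52., 142.])), (np.float64(17.729206902602385), array([ 40.,  49., -63., 103.,  50.,  61., 132.])), (np.float64(12.816848565997674), array([ 13.,  34., -21., 105.,  17.,  45., 157.]))]
```

Emit:
{"api": "play_rows", "payload": {"deltas": [165, 1.76, 1.2, -1.11, 0, 0, 0, 165, 1.76, 1.2, -1.11, 0, 0, 0, 165, 1.76, 1.2, -1.11, 0, 0, 0, 165, 1.76, 1.2, -1.11, 0, 0, 0, 165, 1.5, 1.0, -0.95, 0, 0, 0]}}

```text
time_s: 33.07
tcp_pos: [0.6386, -0.1672, 0.2051]
ee_rot: [[0.365, -0.861, -0.355], [-0.576, 0.091, -0.813], [0.732, 0.5, -0.463]]
force: [0.2, -0.5, 0.1]
finger_gap: 0.0306
gripper_force: 0.0
```

```bash
python3 - <<'E'
from sim import *
s=st();q,p,R=s["joint_positions"],s["tcp_pos"],s["ee_rot"]
im=optics.get_image('top');cv2.imwrite("pics/t10.png",im[...,::-1]);h=cv2.cvtColor(im,cv2.COLOR_RGB2HSV)
w=h[150:235,245:420];m=((w[...,0]<20)&(w[...,1]>70)&(w[...,2]>140)).astype(np.uint8)
cs,_=cv2.findContours(m,cv2.RETR_EXTERNAL,cv2.CHAIN_APPROX_SIMPLE)
for c in cs:
  if cv2.contourArea(c)>150:
    r=cv2.minAreaRect(c);print("pale",np.array(r[0])+[245,150],r[1:],ray("top",np.array(r[0])+[245,150],.068))
M=np.array([.607,-.0325,.16]);R1=rot(YAW,0,1)
q=seg(q,p,R,M,R1,20,0,0,"to M")
q=seg(q,M,R1,M-[0,0,.1],R1,5,0,0,"dn",False)
q=seg(q,M-[0,0,.1],R1,M,R1,5,0,0,"up",False)
T=np.array([.507,-.398,.16])
for y in(YAW-40,YAW-20,YAW,):seg(q,M,R1,T,rot(y,0,1),12,255,0,f"tray {y}",False)
E
```

```text
33.0667 [ 0.6386 -0.1672  0.2051] tilt 62.445693918392124 hd -113.57005205559328 q [-10.7549  46.7826  -2.2067  82.8222  47.4428  96.7909 162.5764] F [ 0.1793 -0.534   0.0814] gap 0.030562145174085443 0.0
pale [366.5 230. ] ((8.0, 105.0), 90.0) [ 0.4986 -0.1252  0.068 ]
pale [408.5 208.5] ((29.0, 21.0), 90.0) [ 0.5488 -0.2308  0.068 ]
pale [379.5067 192.9004] ((44.634246826171875, 25.80937385559082), 3.814074993133545) [ 0.5898 -0.1607  0.068 ]
# to M [ 11.  27. -19. 102.  10.  54. 162.] err 0.0mm 0.0deg margin 7.5
[0, -0.61, 0.08, -0.39, 0.024, -0.049, 0.013, 0, -0.63, 0.08, -0.36, 0.024, -0.049, 0.013, 0, -0.64, 0.08, -0.33, 0.024, -0.049, 0.013, 0, -0.66, 0.09, -0.3, 0.024, -0.049, 0.013, 0, -0.67, 0.09, -0.27, 0.024, -0.049, 0.013]
[0, -0.68, 0.09, -0.24, 0.024, -0.049, 0.013, 0, -0.69, 0.09, -0.21, 0.024, -0.049, 0.013, 0, -0.7, 0.1, -0.17, 0.024, -0.049, 0.013, 0, -0.71, 0.11, -0.14, 0.024, -0.049, 0.013, 0, -0.71, 0.11, -0.11, 0.024, -0.049, 0.013]
[0, -0.71, 0.12, -0.08, 0.024, -0.049, 0.013, 0, -0.72, 0.13, -0.04, 0.024, -0.049, 0.013, 0, -0.71, 0.14, -0.01, 0.024, -0.049, 0.013, 0, -0.71, 0.15, 0.02, 0.024, -0.049, 0.013, 0, -0.71, 0.16, 0.05, 0.024, -0.049, 0.013]
[0, -0.7, 0.17, 0.08, 0.024, -0.049, 0.013, 0, -0.7, 0.18, 0.11, 0.024, -0.049, 0.013, 0, -0.69, 0.19, 0.14, 0.024, -0.049, 0.013, 0, -0.68, 0.2, 0.17, 0.024, -0.049, 0.013, 0, -0.67, 0.22, 0.2, 0.024, -0.049, 0.013]
# dn [ 10.  34. -17. 105.  13.  43. 159.] err 0.0mm 0.0deg margin 8.0
# up [ 11.  27. -18. 102.  10.  54. 162.] err 0.0mm 0.0deg margin 7.4
# tray -46.4 [ 36.  29.  -4.  97.   3.  54. 164.] err 0.0mm 0.0deg margin 5.5
# tray -26.4 [ 57.  33. -34.  95.  21.  58. 170.] err 0.0mm 0.0deg margin 0.0
# tray -6.4 [ 78.  49. -73.  94.  49.  74. 170.] err 0.0mm 0.0deg margin 0.0
```

Emit:
{"api": "play_rows", "payload": {"deltas": [0, -0.61, 0.08, -0.39, 0.024, -0.049, 0.013, 0, -0.63, 0.08, -0.36, 0.024, -0.049, 0.013, 0, -0.64, 0.08, -0.33, 0.024, -0.049, 0.013, 0, -0.66, 0.09, -0.3, 0.024, -0.049, 0.013, 0, -0.67, 0.09, -0.27, 0.024, -0.049, 0.013]}}

```text
time_s: 33.53
tcp_pos: [0.6306, -0.1329, 0.1921]
ee_rot: [[0.223, -0.921, -0.319], [-0.754, 0.045, -0.655], [0.618, 0.386, -0.685]]
force: [1.0, -0.3, 0.1]
finger_gap: 0.0849
gripper_force: 0.0
```

Emit:
{"api": "play_rows", "payload": {"deltas": [0, -0.68, 0.09, -0.24, 0.024, -0.049, 0.013, 0, -0.69, 0.09, -0.21, 0.024, -0.049, 0.013, 0, -0.7, 0.1, -0.17, 0.024, -0.049, 0.013, 0, -0.71, 0.11, -0.14, 0.024, -0.049, 0.013, 0, -0.71, 0.11, -0.11, 0.024, -0.049, 0.013]}}

```text
time_s: 33.95
tcp_pos: [0.6225, -0.0994, 0.1809]
ee_rot: [[0.091, -0.966, -0.244], [-0.889, 0.031, -0.458], [0.449, 0.258, -0.855]]
force: [-0.6, -0.6, -0.4]
finger_gap: 0.0858
gripper_force: 0.0
```

Emit:
{"api": "play_rows", "payload": {"deltas": [0, -0.71, 0.12, -0.08, 0.024, -0.049, 0.013, 0, -0.72, 0.13, -0.04, 0.024, -0.049, 0.013, 0, -0.71, 0.14, -0.01, 0.024, -0.049, 0.013, 0, -0.71, 0.15, 0.02, 0.024, -0.049, 0.013, 0, -0.71, 0.16, 0.05, 0.024, -0.049, 0.013]}}

```text
time_s: 34.37
tcp_pos: [0.6142, -0.066, 0.1697]
ee_rot: [[-0.019, -0.991, -0.134], [-0.971, 0.051, -0.233], [0.238, 0.126, -0.963]]
force: [-0.2, -1.3, -0.2]
finger_gap: 0.0856
gripper_force: 0.0
```

Emit:
{"api": "play_rows", "payload": {"deltas": [0, -0.7, 0.17, 0.08, 0.024, -0.049, 0.013, 0, -0.7, 0.18, 0.11, 0.024, -0.049, 0.013, 0, -0.69, 0.19, 0.14, 0.024, -0.049, 0.013, 0, -0.68, 0.2, 0.17, 0.024, -0.049, 0.013, 0, -0.67, 0.22, 0.2, 0.024, -0.049, 0.013]}}

```text
time_s: 34.78
tcp_pos: [0.606, -0.0325, 0.1585]
ee_rot: [[-0.101, -0.995, 0.001], [-0.995, 0.101, -0.0], [0.0, -0.001, -1.0]]
force: [0.3, -0.7, -0.2]
finger_gap: 0.0853
gripper_force: 0.0
```

Emit:
{"api": "play_rows", "payload": {"deltas": [0, 0, 0, 0, 0, 0, 0]}}

```text
time_s: 34.87
tcp_pos: [0.6045, -0.034, 0.158]
ee_rot: [[-0.103, -0.995, -0.002], [-0.995, 0.103, -0.001], [0.002, 0.002, -1.0]]
force: [-1.2, -0.6, -0.8]
finger_gap: 0.0855
gripper_force: 0.0
```

```bash
python3 - <<'E'
from sim import *
s=st();q,p,R=s["joint_positions"],s["tcp_pos"],s["ee_rot"]
im=optics.get_image('wrist');cv2.imwrite("pics/w10.png",im[...,::-1]);h=cv2.cvtColor(im,cv2.COLOR_RGB2HSV)
T=cam_wrist(s);K=optics.calibration("wrist")["intrinsics"]
def wray(u,z):
    d=T[:3,:3]@np.linalg.inv(K)@np.array([*u,1.]);o=T[:3,3];return o+d*(z-o[2])/d[2]
m=(((h[...,0]<5)|(h[...,0]>172))&(h[...,1]>180)&(h[...,2]>120)).astype(np.uint8)
k,l,S,c=cv2.connectedComponentsWithStats(m);i=1+np.argmax(S[1:,4]);print("dot",c[i],S[i,4],wray(c[i],.068))
C=wray(c[i],.068);R1=rot(YAW,0,1)
G=np.array([.607,-.0325,.054]);seg(q,p,R,G+[0,0,.02],R1,4,0,0,"dn")
E
```

```text
34.8667 [ 0.6045 -0.034   0.158 ] tilt 0.13691834524336183 hd -143.86321184751034 q [ 11.7006  26.5523 -18.977  101.825   10.5107  53.4651 162.384 ] F [-1.1779 -0.5617 -0.7929] gap 0.08553703489816242 0.0
dot [312.9191 244.0816] 1520 [ 0.6065 -0.0335  0.068 ]
# dn [ 10.  33. -17. 105.  13.  45. 160.] err 0.0mm 0.0deg margin 7.9
[0, -0.05, -0.06, 2.1, 0.0, -0.0, 0.002, 0, -0.05, -0.06, 2.1, 0.0, -0.0, 0.002, 0, -0.05, -0.06, 2.1, 0.0, -0.0, 0.002, 0, -0.04, -0.06, 2.1, 0.0, -0.0, 0.002]
```

Emit:
{"api": "play_rows", "payload": {"deltas": [0, -0.02, -0.04, 2.1, 0, 0, 0.002, 0, -0.02, -0.04, 2.1, 0, 0, 0.002, 0, -0.02, -0.04, 2.1, 0, 0, 0.002, 0, -0.02, -0.04, 2.1, 0, 0, 0.002, 0, 0, 0, 0, 0, 0, 0]}}

```text
time_s: 35.33
tcp_pos: [0.6051, -0.0319, 0.0704]
ee_rot: [[-0.107, -0.994, -0.009], [-0.994, 0.107, -0.003], [0.004, 0.008, -1.0]]
force: [-1.4, 0.6, 0.2]
finger_gap: 0.0852
gripper_force: 0.0
```

Emit:
{"api": "play_rows", "payload": {"deltas": [0, 0, 0, 0.6, 0, 0, 0, 0, 0, 0, 0.5, 0, 0, 0, 0, 0, 0, 0.4, 0, 0, 0, 0, 0, 0, 0.3, 0, 0, 0, 0, 0, 0, 0, 0, 0, 0]}}

```text
time_s: 35.75
tcp_pos: [0.6075, -0.0321, 0.0563]
ee_rot: [[-0.108, -0.994, -0.001], [-0.994, 0.108, -0.002], [0.002, 0.001, -1.0]]
force: [-0.3, -0.2, -0.5]
finger_gap: 0.0855
gripper_force: 0.0
```

Emit:
{"api": "play_rows", "payload": {"deltas": [0, 0, 0, 0.2, 0, 0, 0, 0, 0, 0, 0.15, 0, 0, 0, 30, 0, 0, 0, 0, 0, 0, 45, 0, 0, 0, 0, 0, 0, 45, 0, 0, 0, 0, 0, 0]}}

```text
time_s: 36.17
tcp_pos: [0.6075, -0.0321, 0.0529]
ee_rot: [[-0.108, -0.994, -0.001], [-0.994, 0.108, -0.002], [0.002, 0.001, -1.0]]
force: [-0.2, -1.8, -0.4]
finger_gap: 0.0704
gripper_force: 0.0
```

```bash
python3 -c "
from sim import *
s=st()
im=optics.get_image('wrist');cv2.imwrite('pics/w11.png',im[...,::-1])"
```

```text
36.1667 [ 0.6075 -0.0321  0.0529] tilt 0.13139134280383022 hd -118.58674256050594 q [  9.6804  34.4666 -16.8324 105.1143  14.1943  42.5363 158.8896] F [-0.2483 -1.8371 -0.4471] gap 0.07037783448420437 0.0
```

Emit:
{"api": "play_rows", "payload": {"deltas": [45, 0, 0, 0.1, 0, 0, 0]}}

```text
time_s: 36.3
tcp_pos: [0.6078, -0.0321, 0.0523]
ee_rot: [[-0.108, -0.994, -0.001], [-0.994, 0.108, -0.002], [0.002, 0.0, -1.0]]
force: [-5.7, -0.4, 17.3]
finger_gap: 0.0703
gripper_force: 8.0
```

Emit:
{"api": "play_rows", "payload": {"deltas": [45, 0, 0, 0.08, 0, 0, 0, 45, 0, 0, 0, 0, 0, 0]}}

```text
time_s: 36.47
tcp_pos: [0.6077, -0.0321, 0.0523]
ee_rot: [[-0.108, -0.994, -0.001], [-0.994, 0.108, -0.002], [0.002, 0.0, -1.0]]
force: [-4.4, 0.5, 11.4]
finger_gap: 0.0703
gripper_force: 5.4
```

Emit:
{"api": "play_rows", "payload": {"deltas": [70, 0, 0, 0, 0, 0, 0, 80, 0, 0, 0, 0, 0, 0, 80, 0, 0, 0, 0, 0, 0], "grip_force": 40}}

```text
time_s: 36.72
tcp_pos: [0.6096, -0.0321, 0.0539]
ee_rot: [[-0.109, -0.994, 0.003], [-0.994, 0.109, -0.002], [0.002, -0.003, -1.0]]
force: [-2.5, -0.7, 18.4]
finger_gap: 0.0649
gripper_force: 53.1
```

Emit:
{"api": "play_rows", "payload": {"deltas": [90, 0, 0, -0.2, 0, 0, 0, 90, 0, 0, -0.5, 0, 0, 0, 90, 0, 0, -1.0, 0, 0, 0, 90, 0, 0, -1.5, 0, 0, 0]}}

```text
time_s: 37.05
tcp_pos: [0.6062, -0.0321, 0.0824]
ee_rot: [[-0.108, -0.994, -0.004], [-0.994, 0.108, -0.002], [0.002, 0.004, -1.0]]
force: [0.3, -1.3, -0.4]
finger_gap: 0.0649
gripper_force: 44.5
```

```bash
python3 - <<'E'
from sim import *
s=st();q,p,R=s["joint_positions"],s["tcp_pos"],s["ee_rot"]
im=optics.get_image('wrist');cv2.imwrite("pics/w12.png",im[...,::-1]);h=cv2.cvtColor(im,cv2.COLOR_RGB2HSV)
m=(((h[...,0]<5)|(h[...,0]>172))&(h[...,1]>180)&(h[...,2]>120)).astype(np.uint8)
k,l,S,c=cv2.connectedComponentsWithStats(m);i=1+np.argmax(S[1:,4]);print("dot",c[i],S[i])
# tray rim centre at z=.032 from the first top picture
t=cv2.imread("pics/top0.png");hs=cv2.cvtColor(t,cv2.COLOR_BGR2HSV);mm=((hs[...,1]<60)&(hs[...,2]>60)&(hs[...,2]<200)).astype(np.uint8);mm[:,:420]=0;mm[:,525:]=0;mm[:180]=0;mm[280:]=0
cs,_=cv2.findContours(mm,cv2.RETR_EXTERNAL,cv2.CHAIN_APPROX_NONE);r=cv2.minAreaRect(max(cs,key=cv2.contourArea));C=ray("top",r[0],.032);print(r,C,[ray("top",b,.032)[:2] for b in cv2.boxPoints(r)])
U=p+[0,0,.09];q=seg(q,p,R,U,R,5,90,0,"up")
T=np.array([C[0],C[1],.14])
q=seg(q,U,R,T,rot(-91,0,1),20,90,0,"tray")
q=seg(q,T,rot(-91,0,1),T-[0,0,.12],rot(-91,0,1),5,90,0,"dn",False)
E
```

```text
37.05 [ 0.6062 -0.0321  0.0824] tilt 0.2734975351485011 hd -156.0554828716117 q [ 10.2672  32.1344 -17.5649 104.3718  13.082   45.7279 159.7991] F [ 0.3057 -1.2547 -0.4214] gap 0.06494774623988969 44.506494998931885
dot [318.0418 331.6891] [ 280  298   77   68 4114]
((472.5, 225.0), (62.0, 71.0), 90.0) [ 0.5052 -0.3978  0.032 ] [array([ 0.5871, -0.3116]), array([ 0.5816, -0.4919]), array([ 0.4242, -0.4831]), array([ 0.4294, -0.3044])]
# up [ 12.  26. -19. 101.  10.  55. 162.] err 0.0mm 0.0deg margin 7.3
[90, 0.0, 0.01, -1.8, 0.0, 0.0, 0.0, 90, 0.0, 0.01, -1.8, 0.0, 0.0, 0.0, 90, 0.0, 0.01, -1.8, 0.0, 0.0, 0.0, 90, 0.0, 0.01, -1.8, 0.0, 0.0, 0.0, 90, 0.0, 0.01, -1.8, 0.0, 0.0, 0.0]
# tray [ 29.  30.   5.  99.  -3.  52. 124.] err 0.0mm 0.0deg margin 9.3
[90, 1.87, 0.3, 0.17, 0.0, -0.0, 0.074, 90, 1.89, 0.16, 0.17, 0.0, -0.0, 0.074, 90, 1.9, 0.02, 0.17, 0.0, -0.0, 0.074, 90, 1.89, -0.12, 0.17, 0.0, -0.0, 0.074, 90, 1.88, -0.26, 0.17, 0.0, -0.0, 0.074]
[90, 1.86, -0.39, 0.17, 0.0, -0.0, 0.074, 90, 1.82, -0.53, 0.16, 0.0, -0.0, 0.074, 90, 1.78, -0.66, 0.16, 0.0, -0.0, 0.074, 90, 1.72, -0.79, 0.16, 0.0, -0.0, 0.074, 90, 1.66, -0.92, 0.16, 0.0, -0.0, 0.074]
[90, 1.59, -1.04, 0.16, 0.0, -0.0, 0.074, 90, 1.51, -1.15, 0.16, 0.0, -0.0, 0.074, 90, 1.42, -1.26, 0.16, 0.0, -0.0, 0.074, 90, 1.32, -1.36, 0.16, 0.0, -0.0, 0.074, 90, 1.22, -1.46, 0.16, 0.0, -0.0, 0.074]
[90, 1.11, -1.54, 0.16, 0.0, -0.0, 0.074, 90, 0.99, -1.62, 0.16, 0.0, -0.0, 0.074, 90, 0.87, -1.69, 0.16, 0.0, -0.0, 0.074, 90, 0.74, -1.75, 0.16, 0.0, -0.0, 0.074, 90, 0.61, -1.8, 0.16, 0.0, -0.0, 0.074]
# dn [ 30.  39.   4. 102.  -4.  40. 125.] err 0.0mm 0.0deg margin 29.9
```

Emit:
{"api": "play_rows", "payload": {"deltas": [90, 0, 0, -1.6, 0, 0, 0, 90, 0, 0, -1.8, 0, 0, 0, 90, 0, 0, -1.8, 0, 0, 0, 90, 0, 0, -1.8, 0, 0, 0, 90, 0, 0, -1.6, 0, 0, 0]}}

```text
time_s: 37.52
tcp_pos: [0.6076, -0.0318, 0.1702]
ee_rot: [[-0.108, -0.994, -0.001], [-0.994, 0.108, -0.002], [0.002, 0.001, -1.0]]
force: [-0.7, 0.1, -0.5]
finger_gap: 0.0649
gripper_force: 44.5
```

Emit:
{"api": "play_rows", "payload": {"deltas": [90, 1.87, 0.3, 0.1, 0, 0, 0.074, 90, 1.89, 0.16, 0.1, 0, 0, 0.074, 90, 1.9, 0.02, 0.1, 0, 0, 0.074, 90, 1.89, -0.12, 0.1, 0, 0, 0.074, 90, 1.88, -0.26, 0.1, 0, 0, 0.074]}}

```text
time_s: 37.93
tcp_pos: [0.5821, -0.1241, 0.1642]
ee_rot: [[-0.464, -0.886, -0.001], [-0.886, 0.464, -0.002], [0.002, 0.0, -1.0]]
force: [0.5, -0.6, -0.2]
finger_gap: 0.0644
gripper_force: 44.5
```

Emit:
{"api": "play_rows", "payload": {"deltas": [90, 1.86, -0.39, 0.16, 0, 0, 0.074, 90, 1.82, -0.53, 0.16, 0, 0, 0.074, 90, 1.78, -0.66, 0.16, 0, 0, 0.074, 90, 1.72, -0.79, 0.16, 0, 0, 0.074, 90, 1.66, -0.92, 0.16, 0, 0, 0.074]}}

```text
time_s: 38.35
tcp_pos: [0.5568, -0.2155, 0.1564]
ee_rot: [[-0.753, -0.658, -0.001], [-0.658, 0.753, -0.002], [0.002, -0.001, -1.0]]
force: [0.0, -0.4, -0.3]
finger_gap: 0.0644
gripper_force: 44.5
```

Emit:
{"api": "play_rows", "payload": {"deltas": [90, 1.59, -1.04, 0.16, 0, 0, 0.074, 90, 1.51, -1.15, 0.16, 0, 0, 0.074, 90, 1.42, -1.26, 0.16, 0, 0, 0.074, 90, 1.32, -1.36, 0.16, 0, 0, 0.074, 90, 1.22, -1.46, 0.16, 0, 0, 0.074]}}

```text
time_s: 38.77
tcp_pos: [0.5315, -0.3069, 0.1486]
ee_rot: [[-0.94, -0.342, -0.001], [-0.342, 0.94, -0.002], [0.002, -0.001, -1.0]]
force: [0.1, 0.1, -0.6]
finger_gap: 0.0648
gripper_force: 44.5
```

Emit:
{"api": "play_rows", "payload": {"deltas": [90, 1.11, -1.54, 0.16, 0, 0, 0.074, 90, 0.99, -1.62, 0.16, 0, 0, 0.074, 90, 0.87, -1.69, 0.16, 0, 0, 0.074, 90, 0.74, -1.75, 0.16, 0, 0, 0.074, 90, 0.61, -1.8, 0.16, 0, 0, 0.074]}}

```text
time_s: 39.18
tcp_pos: [0.5061, -0.3984, 0.1407]
ee_rot: [[-1.0, 0.021, -0.001], [0.021, 1.0, -0.002], [0.001, -0.002, -1.0]]
force: [-0.3, -0.6, -0.6]
finger_gap: 0.0645
gripper_force: 44.5
```

Emit:
{"api": "play_rows", "payload": {"deltas": [90, 0, 0, 0, 0, 0, 0]}}

```text
time_s: 39.27
tcp_pos: [0.5038, -0.4024, 0.1406]
ee_rot: [[-1.0, 0.026, -0.003], [0.026, 1.0, -0.005], [0.003, -0.005, -1.0]]
force: [-0.4, -1.0, 0.4]
finger_gap: 0.0649
gripper_force: 44.5
```

```bash
python3 - <<'E'
from sim import *
s=st();q,p,R=s["joint_positions"],s["tcp_pos"],s["ee_rot"]
im=optics.get_image('top');cv2.imwrite("pics/t12.png",im[...,::-1])
R1=rot(-91,0,1);T=np.array([.5052,-.3978,.012]);seg(q,p,R,T,R1,6,90,0,"dn")
E
```

```text
39.2667 [ 0.5038 -0.4024  0.1406] tilt 0.3078702007191873 hd -121.46985138019701 q [ 29.2101  29.7554   5.0925  98.434   -2.8168  51.9301 123.8545] F [-0.4313 -0.9776  0.4184] gap 0.06489903753008015 44.48735475540161
# dn [ 30.  39.   4. 102.  -4.  39. 125.] err 0.0mm 0.0deg margin 29.1
[90, -0.03, 0.09, 2.14, -0.001, -0.0, -0.002, 90, -0.03, 0.09, 2.14, -0.001, -0.0, -0.002, 90, -0.02, 0.08, 2.14, -0.001, -0.0, -0.002, 90, -0.02, 0.08, 2.14, -0.001, -0.0, -0.002, 90, -0.02, 0.08, 2.14, -0.001, -0.0, -0.002]
[90, -0.02, 0.08, 2.14, -0.001, -0.0, -0.002]
```

Emit:
{"api": "play_rows", "payload": {"deltas": [90, 0, 0.05, 2.5, 0, 0, 0, 90, 0, 0.05, 2.5, 0, 0, 0, 90, 0, 0, 2.5, 0, 0, 0, 90, 0, 0, 2.3, 0, 0, 0, 90, 0, 0, 2.0, 0, 0, 0]}}

```text
time_s: 39.73
tcp_pos: [0.5067, -0.3951, 0.0213]
ee_rot: [[-1.0, 0.015, -0.002], [0.015, 1.0, -0.0], [0.002, -0.0, -1.0]]
force: [0.3, 0.1, -0.2]
finger_gap: 0.0649
gripper_force: 44.5
```

Emit:
{"api": "play_rows", "payload": {"deltas": [90, 0, 0, 0.8, 0, 0, 0, 90, 0, 0, 0.5, 0, 0, 0, 90, 0, 0, 0.3, 0, 0, 0, 90, 0, 0, 0, 0, 0, 0]}}

```text
time_s: 40.07
tcp_pos: [0.5069, -0.3969, 0.0073]
ee_rot: [[-1.0, 0.017, -0.001], [0.017, 1.0, -0.002], [0.001, -0.002, -1.0]]
force: [-0.3, -0.0, -0.1]
finger_gap: 0.0646
gripper_force: 44.5
```

Emit:
{"api": "play_rows", "payload": {"deltas": [90, 0, 0, 0.3, 0, 0, 0, 90, 0, 0, 0.2, 0, 0, 0, 90, 0, 0, 0.1, 0, 0, 0]}}

```text
time_s: 40.32
tcp_pos: [0.5066, -0.3973, 0.0014]
ee_rot: [[-1.0, 0.018, -0.0], [0.018, 1.0, -0.003], [0.0, -0.003, -1.0]]
force: [-0.7, 0.1, -0.1]
finger_gap: 0.0648
gripper_force: 44.5
```

Emit:
{"api": "play_rows", "payload": {"deltas": [90, 0, 0, 0.1, 0, 0, 0, 90, 0, 0, 0.05, 0, 0, 0]}}

```text
time_s: 40.48
tcp_pos: [0.5064, -0.3972, -0.0005]
ee_rot: [[-1.0, 0.018, -0.001], [0.018, 1.0, -0.002], [0.001, -0.002, -1.0]]
force: [0.2, -0.4, -0.3]
finger_gap: 0.0646
gripper_force: 44.5
```

Emit:
{"api": "play_rows", "payload": {"deltas": [90, 0, 0, 0.08, 0, 0, 0]}}

```text
time_s: 40.57
tcp_pos: [0.5064, -0.3972, -0.0013]
ee_rot: [[-1.0, 0.018, -0.001], [0.018, 1.0, -0.002], [0.001, -0.002, -1.0]]
force: [0.2, -0.4, -0.1]
finger_gap: 0.0645
gripper_force: 44.5
```

Emit:
{"api": "play_rows", "payload": {"deltas": [90, 0, 0, 0.06, 0, 0, 0, 90, 0, 0, 0, 0, 0, 0]}}

```text
time_s: 40.73
tcp_pos: [0.5063, -0.3972, -0.0019]
ee_rot: [[-1.0, 0.018, -0.001], [0.018, 1.0, -0.002], [0.001, -0.002, -1.0]]
force: [-1.0, 0.9, 2.1]
finger_gap: 0.0646
gripper_force: 45.5
```

Emit:
{"api": "play_rows", "payload": {"deltas": [90, 0, 0, 0.06, 0, 0, 0]}}

```text
time_s: 40.82
tcp_pos: [0.5064, -0.3971, -0.002]
ee_rot: [[-1.0, 0.018, -0.001], [0.018, 1.0, -0.002], [0.001, -0.002, -1.0]]
force: [-2.5, 1.9, 11.6]
finger_gap: 0.0649
gripper_force: 50.9
```

Contact. Release and lift, then retreat.

Emit:
{"api": "play_rows", "payload": {"deltas": [80, 0, 0, -0.05, 0, 0, 0, 60, 0, 0, 0, 0, 0, 0, 40, 0, 0, 0, 0, 0, 0, 25, 0, 0, 0, 0, 0, 0, 25, 0, 0, 0, 0, 0, 0]}}

```text
time_s: 41.23
tcp_pos: [0.5063, -0.397, -0.0023]
ee_rot: [[-1.0, 0.018, -0.001], [0.018, 1.0, -0.002], [0.001, -0.002, -1.0]]
force: [0.4, 0.2, 0.3]
finger_gap: 0.0769
gripper_force: 0.0
```

Emit:
{"api": "play_rows", "payload": {"deltas": [20, 0, 0, -0.6, 0, 0, 0, 20, 0, 0, -1.5, 0, 0, 0, 20, 0, 0, -3, 0, 0, 0, 20, 0, 0, -4, 0, 0, 0, 20, 0, 0, -4, 0, 0, 0]}}

```text
time_s: 41.65
tcp_pos: [0.5057, -0.3963, 0.1298]
ee_rot: [[-1.0, 0.018, -0.003], [0.018, 1.0, -0.001], [0.003, -0.001, -1.0]]
force: [0.8, -0.3, 0.4]
finger_gap: 0.0787
gripper_force: 0.0
```

Emit:
{"api": "play_rows", "payload": {"deltas": [20, 3.5, 0, -2, 0, 0, 0, 20, 3.5, 0, -1, 0, 0, 0, 20, 3.5, 0, 0, 0, 0, 0, 20, 2, 0, 0, 0, 0, 0, 20, 0, 0, 0, 0, 0, 0]}}

```text
time_s: 42.07
tcp_pos: [0.3759, -0.3954, 0.1597]
ee_rot: [[-1.0, 0.023, -0.004], [0.023, 1.0, -0.002], [0.004, -0.002, -1.0]]
force: [-0.6, 0.1, -0.7]
finger_gap: 0.0785
gripper_force: 0.0
```

```bash
python3 - <<'E'
from sim import *
st()
im=optics.get_image('top')[...,::-1];sc=optics.get_image('scene')[...,::-1]
cv2.imwrite("pics/end.png",np.vstack([cv2.resize(im[90:330,120:540],(525,300)),cv2.resize(sc[100:400,120:500],(525,300))]))
E
```

```text
42.0667 [ 0.3759 -0.3954  0.1597] tilt 0.24231933882270018 hd -151.68052097064722 q [ 34.9836  19.985    5.8831 111.247   -2.3618  48.9766 130.7286] F [-0.635   0.1193 -0.7096] gap 0.07851496299436021 0.0
```

View pics/end.png

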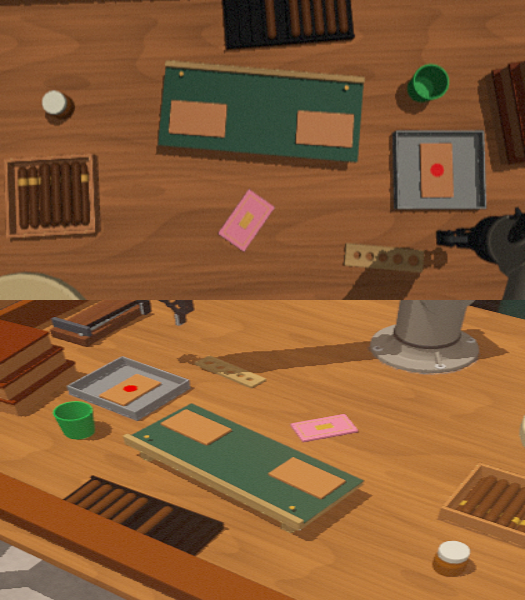

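The final picture shows two lids flat on the rack with their bare faces up, at (197,118) and (325,128). The dotted lid lies flat in the tray with the dot up, at (436,170), and the bystanders are where they started.

```bash
python3 -c "
from cell import job
print(job.sign_off())"
```

```text
the job is handed in; nothing more can be done
None
```

I turned over all three lids, lowered the one with the red dot into the reject tray with the dot up, left the other two bare face up on the rack, and handed the job in at about 42 s; sign-off gave no verdict.

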